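Lay out a flange bolting kit in the caddy

TASK

Make up the bolting kit in the black caddy: lay the long hex-head bolt in the long cradle and the short hex-head bolt in the short cradle, each with its shank resting in both notches, the middle of the shank about midway between them and the head clear of them at either end. Slip the large hexagonal nut over the post on the small six-sided pad and the round spacer ring over the post on the large round pad, both flat on their pads. Leave the headless stud and the square nut where they lie.

Things in the scene. Friction and masses are not known exactly. Their poses are not given: they have to be found in the camera images.
- long_bolt: Steel hex-head bolt on its side: shank 20 mm diameter, 130 mm long; head 30 across flats (35 corners), 13 thick; 143 over all; 0.4 kg. Origin on the axis, midway along the shank (without head), 12.5 above the table; x points to the head (within 4 deg). Balances 15 mm from the origin towards the head. Starts at one of six places shared by bolts, stud, nuts and ring (2 x 3 grid, about 165 x 115 mm).
- short_bolt: Steel hex-head bolt on its side: shank 20 mm diameter, 90 mm long; head 30 across flats (35 corners), 13 thick; 103 over all; 0.3 kg. Origin on the axis, midway along the shank (without head), 12.5 above the table; x points to the head (within 4 deg). Balances 14 mm from the origin towards the head. Starts at one of six places shared by bolts, stud, nuts and ring (2 x 3 grid, about 165 x 115 mm).
- hex_nut: Large six-sided steel nut lying flat: 46 mm across flats, 53 mm across corners, 24 mm high, with a through hole 29 to 30 mm wide. Origin: centre of the underside, z up; its six flats face along x and every 60 degrees from it. Mass about 0.22 kg. Starts at one of six places shared by bolts, stud, nuts and ring (2 x 3 grid, about 165 x 115 mm).
- spacer_ring: Thick round steel spacer ring lying flat: 60 mm outside diameter, hole 32 mm, 18 mm high. Origin: centre of the underside, z up. Mass about 0.28 kg. Starts at one of six places shared by bolts, stud, nuts and ring (2 x 3 grid, about 165 x 115 mm).
- stud: Look-alike, to be left alone: headless steel stud on its side, 20 mm in diameter, 140 mm long, threaded at both ends. Origin at its middle, x along it. Starts at one of six places shared by bolts, stud, nuts and ring (2 x 3 grid, about 165 x 115 mm).
- square_nut: Look-alike, to be left alone: four-sided steel nut lying flat, 46 mm square (65 mm across corners), 24 mm high, with a round hole 29 to 30 mm wide. Origin: centre of the underside, z up, flats face x and y. Starts at one of six places shared by bolts, stud, nuts and ring (2 x 3 grid, about 165 x 115 mm).
- long_cradle: Long grey cradle, fixed on the 4 mm floor of the black caddy (280 x 175 tray, rim 10 high). Base 6 high; two 5 mm plates 90 apart along x, open between, each with a V notch 44 wide, 35 deg slopes, bottom 20 and tips 35 above underside. A 20 mm shank lying in both has its axis 32 above the origin (centre of underside; x along the bolt line, z up). In either of two parallel places 86 apart.
- short_cradle: Short grey cradle, fixed on the 4 mm floor of the black caddy (280 x 175 tray, rim 10 high). Base 6 high; two 5 mm plates 56 apart along x, open between, each with a V notch 44 wide, 35 deg slopes, bottom 20 and tips 35 above underside. A 20 mm shank lying in both has its axis 32 above the origin (centre of underside; x along the bolt line, z up). In either of two parallel places 86 apart.
- hex_pad: Small six-sided pad, grey, fixed on the 4 mm caddy floor: hexagonal, 46 mm across flats, 12 high, with a central post 14 diameter rising a further 28 (top 4 tapered). Origin: centre of underside, z up, x along the caddy's long side like the cradles' x. The two pads are 86 mm apart across the caddy, 147 mm along x from the cradles; either may be in either place.
- round_pad: Large round pad, grey, fixed on the 4 mm caddy floor: round, 74 mm in diameter, 12 high, with a central post 14 diameter rising a further 28 (top 4 tapered). Origin: centre of underside, z up, x along the caddy's long side like the cradles' x. The two pads are 86 mm apart across the caddy, 147 mm along x from the cradles; either may be in either place.

How it is judged (in metres and radians):
At the end, for the whole second after the job is handed in: Bolts in both notches of their own cradles: mid-shank within 15 mm along, 8 mm across, in line to 0.15 rad. Hex nut flat on hex pad, ring flat on round pad, over the posts, seated to 4 mm and 0.1 rad. All at rest; stud and square nut within 30 mm of their starts (x of long_bolt in the frame of long_cradle between -0.015 and 0.015 m and y of long_bolt in the frame of long_cradle between -0.008 and 0.008 m and z of long_bolt in the frame of long_cradle between 0.027 and 0.038 m and angle between the x axis of long_bolt and the x axis of long_cradle, either way round below 0.15 rad and x of short_bolt in the frame of short_cradle between -0.015 and 0.015 m and y of short_bolt in the frame of short_cradle between -0.008 and 0.008 m and z of short_bolt in the frame of short_cradle between 0.027 and 0.038 m and angle between the x axis of short_bolt and the x axis of short_cradle, either way round below 0.15 rad and horizontal distance between hex_nut and hex_pad below 0.0125 m and z of hex_nut in the frame of hex_pad between 0.008 and 0.016 m and angle between the z axis of hex_nut and the z axis of hex_pad, either way round below 0.1 rad and horizontal distance between spacer_ring and round_pad below 0.0125 m and z of spacer_ring in the frame of round_pad between 0.008 and 0.016 m and angle between the z axis of spacer_ring and the z axis of round_pad, either way round below 0.1 rad and linear speed of each of long_bolt, short_bolt, hex_nut, spacer_ring below 0.02 m/s and angular speed of each of long_bolt, short_bolt, hex_nut, spacer_ring below 0.3 rad/s and distance of each of stud, square_nut from where it was at the start of the episode below 0.03 m); the robot touches nothing.
It fails at once if the headless stud is moved more than 30 mm (distance of stud from where it was at the start of the episode above 0.03 m).
It fails at once if the square nut is moved more than 30 mm (distance of square_nut from where it was at the start of the episode above 0.03 m).
It also fails if it takes over 115 s, if anything falls off the work surface, if the arm or the gripper's body presses on something with over 40 N, if the wrist force passes 120 N, or if a joint passes its speed limit or range.

ROBOT

A 6-joint arm with a two-finger parallel gripper is mounted at the origin on the work surface. World frame = base frame: x ahead of the robot, y to its left, z up, the work surface at z = 0. Lengths are in mm, angles in degrees, forces in N, time in s.
With the tool pointing down it reaches from about 400 to 925 mm from the base axis. Payload 12.5 kg.
Tool frame: the origin (TCP) lies on the centre line of the jaws, within the pads' length; the fingertips stand 14 mm ahead of it and the grasp point (between the pads) lies 5 mm behind it; x points along the fingers, z is the direction in which the jaws open and shut, and the axes are right-handed (so a half turn about x gives the same grasp; the last joint's range is limited). The gripper opens to 95 mm and grips with 3 to 60 N. Pads are 20 mm wide; open, the fingers measure 119 mm over their backs; the gripper's body (75 mm by 180 mm) begins 59 mm behind the grasp point.
Start: joints at [-79.045, 28.126, 89.318, -0, 62.55, -6.05], TCP at [182.812, -597.687, 191.161] pointing down, gripper open.
Joint ranges: [-177.58, 177.58], [-47.91, 125.51], [2.72, 160], [-65.01, 245.01], [3.68, 167.84], [-153.87, 153.87]. Speed limits (degrees/s): [127.2, 127.2, 159.86, 180, 180, 180].

INTERFACE

Orientations are given as a 3x3 rotation matrix whose columns are the frame's x, y, z axes.
In Python, from station import ctrl, optics gives the robot as it stands.
- The arm moves only by the shell command python3 -m creep 'ROWS' [FORCE]. ROWS is JSON, a list of rows, each an object of numbers: "fingers": the opening, from 0 (shut) to 1 (fully open); "x", "y", "z": the shift along the tool's x, y, z in cm; "wx", "wy", "wz": the turn, a rotation vector about the tool's x, y, z in degrees. In form: [{"fingers": .., "x": .., "y": .., "z": .., "wx": .., "wy": .., "wz": ..}, ...]. A call has exactly 5 rows; each row shifts and turns the commanded pose from where the row before left it, along the tool's axes as they then stand; what a row does not reach is not made up. A row lasts 1/8 s, in which the tool goes at most 62.5 mm and 10.7 degrees, less where a joint would pass 70% of its speed; a pose out of reach is approached as far as the arm can. A call is refused whole if a number of a shift passes 6.25 or a number of a turn 10.7, either way. A call with a gripper value outside its range is refused whole. The fingers move at their own pace and stop on an object; FORCE is the grip in N (left out, the last holds). Time passes only in rows, so rows that do not move let the fingers close, or fill a call up. It gives the time, the measured TCP pose, the force and the opening at its end, in the units of the state.
- ctrl.sense(): the state, without advancing time (a new reading comes with each control period).
- optics.read_camera(name): name is "side" or "top" or "wrist"; returns the picture (480x640x3 uint8, red, green, blue); there is no depth.
- optics.camera_model(name): a dict with "mtx" (3x3 intrinsics, pixels), "k1" (the pictures are not rectified: a ray, as slopes to the right and down, at radius r is drawn at 1 + k1 r^2 times it, then the intrinsics apply), "rvec" (rotation vector, rad) and "tvec" (3), from world to camera coordinates, as OpenCV has them. Camera axes: x right, y down, z forward; pixel columns grow to the right and rows downward; lengths in mm; the calibration is good to about 2 mm. A picture is of the moment at which its call begins: read the wrist's pose just before it. camera_model takes no time and is no camera call; for the wrist camera it gives the pose at the moment of the call.
- ctrl.close_job(): hands the job in, once; it reports no verdict.
The state is a dict: "clock": time; "joints": joint angles; "dq": joint speeds; "effort": joint torques, N m; "tool_pos": TCP position; "eef_rot": TCP orientation; "wrist_force": force on the tool from outside, world axes, zero at the start; "moment": the same for the moment, N m; "gripper_width": finger opening in mm.
Only numpy, scipy, OpenCV 4.12 (cv2) and the standard library are available. Lean on these libraries where they do the work, as an engineer would, in place of code of your own. Each camera call takes 0.05 s, during which the arm holds its last target.

## Working session

There is one attempt and no reset: what is moved stays moved. The work goes in short steps, Python scripts to look and compute and a shell command to move; the robot and the scene stay as the last step left them, time stands still between calls to the robot, and variables do not carry over. Pictures are saved under pics/ and viewed, and the job is handed in when it is done.

```bash
ls; mkdir -p pics
python3 - <<'E'
from station import ctrl, optics
import cv2
s=ctrl.sense();print({k:(v if not hasattr(v,'round') else v) for k,v in s.items()})
for n in("top","side","wrist"):
    m=optics.camera_model(n);print(n,m)
    cv2.imwrite(f"pics/{n}0.png",optics.read_camera(n)[:,:,::-1])
E
```

```text
pics
{'clock': 0.0, 'joints': array([-7.90444048e+01,  2.81641578e+01,  8.93509725e+01, -2.77440148e-04,
        6.25493159e+01, -6.04964458e+00]), 'dq': array([ 0.01150196, -0.06105678, -0.00573594, -0.05123385,  0.02755244,
        0.03192386]), 'effort': array([-2.24384246e-03, -6.12651229e+01, -2.58181965e+01,  6.92318939e-02,
        4.82232054e-02, -1.25179195e-04]), 'tool_pos': array([ 182.76263758, -597.39074231,  190.55656073]), 'eef_rot': array([[-2.17984742e-04,  9.56277373e-01,  2.92461173e-01],
       [ 1.10348275e-03,  2.92461232e-01, -9.56276743e-01],
       [-9.99999367e-01,  1.14272121e-04, -1.11898767e-03]]), 'wrist_force': array([-0.98970442,  0.36194914, -0.24141067]), 'moment': array([-0.01460042, -0.00250938,  0.04167929]), 'gripper_width': 94.87632409335296}
top {'mtx': array([[488.12836607,   0.        , 324.50093521],
       [  0.        , 488.12836607, 253.20933047],
       [  0.        ,   0.        ,   1.        ]]), 'k1': -0.033981996964560814, 'rvec': array([ 2.12921177, -2.18562891,  0.17951893]), 'tvec': array([ 11.26901972, 548.60097364, 872.87191157])}
side {'mtx': array([[472.12973487,   0.        , 314.77449534],
       [  0.        , 472.12973487, 239.34001702],
       [  0.        ,   0.        ,   1.        ]]), 'k1': -0.1135963656268967, 'rvec': array([ 0.63772208, -2.69908343,  1.09911302]), 'tvec': array([480.94935577, 210.57825326, 691.29460953])}
wrist {'mtx': array([[415.74819232,   0.        , 314.95530379],
       [  0.        , 415.74819232, 239.36115935],
       [  0.        ,   0.        ,   1.        ]]), 'k1': -0.09942849753662712, 'rvec': array([-2.35037798,  1.74035208,  0.22991786]), 'tvec': array([-625.1467762 ,  -30.42259188,  390.63795586])}
```

View pics/top0.png

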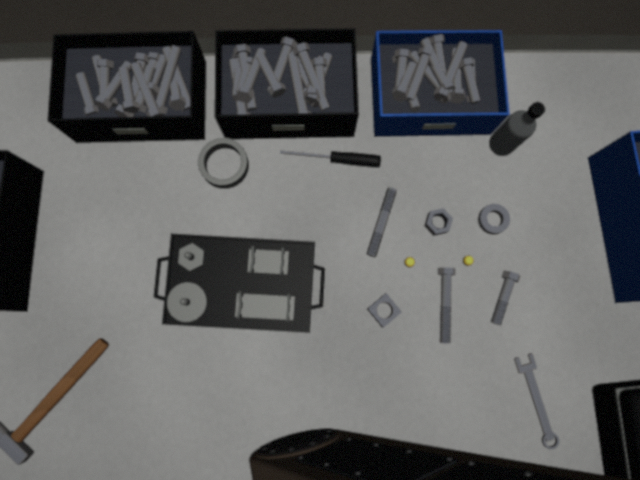

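View pics/side0.png

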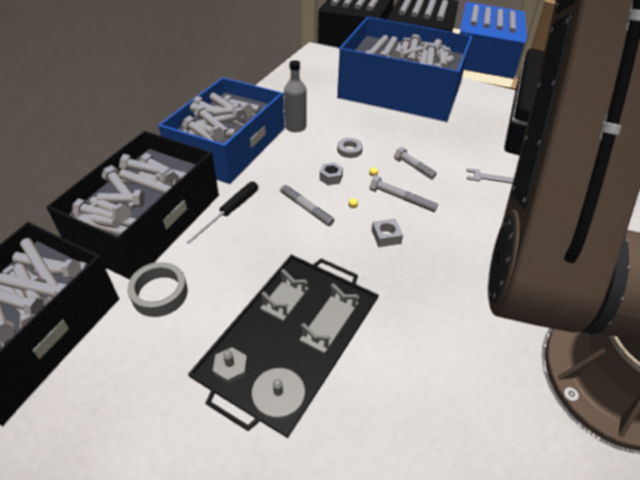

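View pics/wrist0.png

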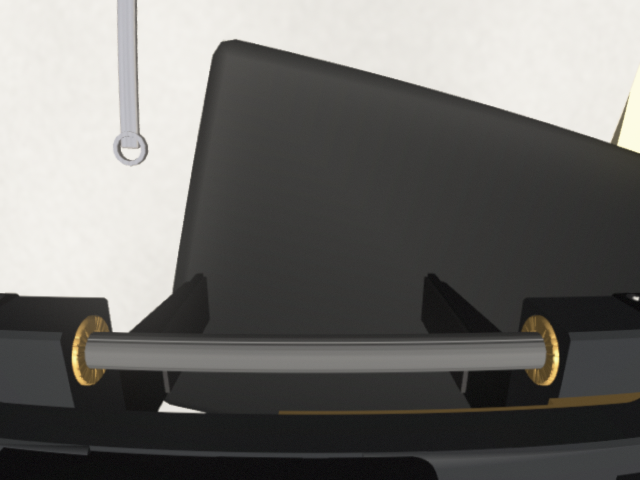

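```bash
cat > h.py <<'E'
from station import ctrl, optics
import cv2, numpy as np
def model(n):
    m=optics.camera_model(n); R=cv2.Rodrigues(np.array(m["rvec"]))[0]
    return m,R,np.array(m["tvec"]),np.array([m["k1"],0,0,0,0.])
def p2w(n,uv,z,mm=None):
    m,R,t,d=mm or model(n)
    uv=np.array(uv,float).reshape(-1,1,2)
    q=cv2.undistortPoints(uv,m["mtx"],d).reshape(-1,2)
    C=-R.T@t; r=np.c_[q,np.ones(len(q))]@R
    return C+r*((z-C[2])/r[:,2])[:,None]
def w2p(n,X,mm=None):
    m,R,t,d=mm or model(n)
    return cv2.projectPoints(np.array(X,float).reshape(-1,1,3),m["rvec"],t,m["mtx"],d)[0].reshape(-1,2)
E
python3 - <<'E'
from h import *
im=cv2.imread("pics/top0.png")
cv2.imwrite("pics/topA.png",cv2.resize(im[175:355,355:535],None,fx=4,fy=4,interpolation=cv2.INTER_CUBIC)[:600*2][:720,:720][:600])
a=im[180:350,360:530];cv2.imwrite("pics/topA.png",cv2.resize(a,None,fx=3.5,fy=3.5,interpolation=cv2.INTER_CUBIC))
b=im[225:340,150:330];cv2.imwrite("pics/topB.png",cv2.resize(b,None,fx=4.4,fy=4.4,interpolation=cv2.INTER_CUBIC))
E
```

```text
(no output)
```

View pics/topA.png

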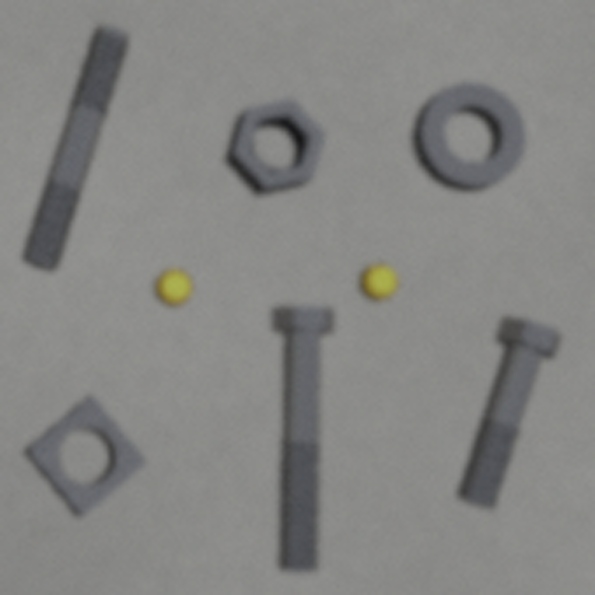

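View pics/topB.png

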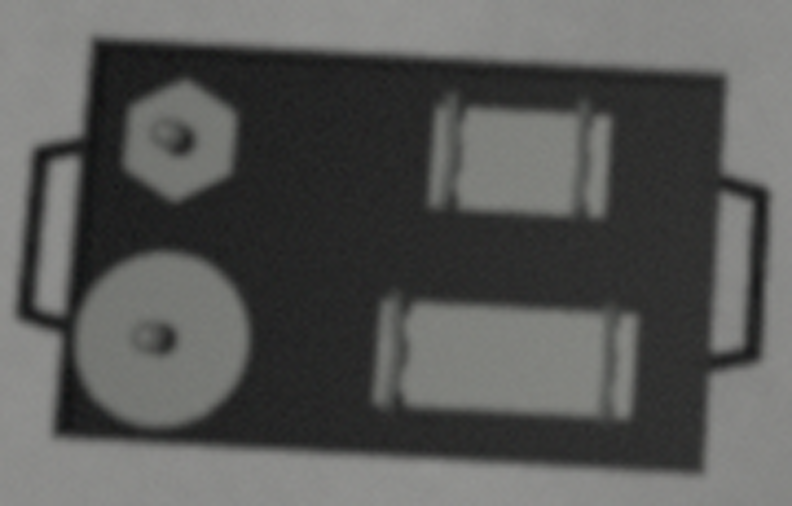

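Run:
```python
from h import *
mm=model("top")
print("cam",-mm[1].T@mm[2])
A=lambda P:(np.array(P)+.5)/3.5-.5+[360,180]
B=lambda P:(np.array(P)+.5)/4.4-.5+[150,225]
f=lambda n,P,z:print(n,p2w("top",P,z,mm).round(1).tolist())
f("long head/tail",A([[303,308],[298,570]]),14)
f("short head/tail",A([[532,322],[477,503]]),14)
f("nut top corners",A([[286,98],[324,134],[308,178],[262,190],[228,150],[243,106]]),20)
f("ring c top",A([[473,132]]),18)
f("stud",A([[112,30],[40,268]]),12)
f("sq top",A([[89,396],[146,460],[81,517],[25,452]]),24)
f("balls",A([[175,286],[380,281]]),8)
f("caddy corners",B([[96,38],[725,75],[703,472],[55,434]]),10)
f("hexpad corners",B([[186,78],[238,108],[234,178],[176,204],[122,170],[127,104]]),16)
f("roundpad LRTB",B([[73,338],[250,338],[162,250],[160,429]]),16)
f("post tops hex,round",B([[163,130],[145,336]]),44)
f("short base corners",B([[434,100],[612,115],[606,218],[429,208]]),10)
f("long base corners",B([[378,298],[638,312],[632,420],[373,408]]),10)
f("short plate tips",B([[453,95],[586,101]]),39)
f("long plate tips",B([[396,295],[611,306]]),39)
```

```text
cam [418.82703825  19.4524128  941.91342954]
long head/tail [[518.5, -237.5, 14.0], [376.6, -226.0, 14.0]]
short head/tail [[507.4, -365.0, 14.0], [409.3, -326.5, 14.0]]
nut top corners [[635.6, -233.8, 20.0], [614.7, -253.8, 20.0], [590.0, -243.2, 20.0], [583.9, -217.1, 20.0], [606.8, -199.5, 20.0], [631.5, -209.4, 20.0]]
ring c top [[614.4, -338.7, 18.0]]
stud [[678.8, -139.7, 12.0], [544.6, -93.4, 12.0]]
sq top [[472.8, -115.5, 24.0], [437.7, -144.7, 24.0], [408.4, -108.4, 24.0], [443.7, -79.8, 24.0]]
balls [[533.2, -168.4, 8.0], [533.1, -283.4, 8.0]]
caddy corners [[599.2, 291.2, 10.0], [576.0, 15.1, 10.0], [403.8, 28.8, 10.0], [427.1, 306.0, 10.0]]
hexpad corners [[579.4, 250.0, 16.0], [565.6, 227.2, 16.0], [535.0, 228.7, 16.0], [524.3, 253.7, 16.0], [539.6, 277.2, 16.0], [568.5, 275.5, 16.0]]
roundpad LRTB [[467.6, 297.2, 16.0], [465.7, 221.4, 16.0], [504.5, 259.5, 16.0], [428.0, 259.5, 16.0]]
post tops hex,round [[552.5, 252.4, 44.0], [466.2, 258.9, 44.0]]
short base corners [[568.0, 142.9, 10.0], [559.4, 65.1, 10.0], [514.2, 68.5, 10.0], [520.5, 145.3, 10.0]]
long base corners [[481.9, 167.5, 10.0], [473.0, 55.3, 10.0], [426.7, 58.8, 10.0], [434.7, 169.8, 10.0]]
short plate tips [[565.3, 131.0, 39.0], [561.3, 74.6, 39.0]]
long plate tips [[481.0, 155.4, 39.0], [474.1, 65.5, 39.0]]
```

```bash
cat >> h.py <<'E'
def yaw(s=None):
    R=(s or ctrl.sense())["eef_rot"]; return np.degrees(np.arctan2(R[1,2],R[0,2]))
def go(x,y,z,a=None):
    s=ctrl.sense(); R=s["eef_rot"]; p=s["tool_pos"]
    print("t",round(s["clock"],2),"pos",p.round(1),"yaw",yaw(s).round(2),"w",round(s["gripper_width"],1),"F",s["wrist_force"].round(1))
    print("tool shift cm",(R.T@(np.array([x,y,z])-p)/10).round(2))
    if a is not None:
        al=np.radians(a); zz=np.array([np.cos(al),np.sin(al),0]);xx=np.array([0,0,-1.]);T=np.c_[xx,np.cross(zz,xx),zz]
        print("turn deg",np.degrees(cv2.Rodrigues(R.T@T)[0].ravel()).round(2))
E
python3 -c "
from h import *
go(614,-339,170,-5)
f=lambda P,z:print(p2w('top',P,z).round(1).tolist())
f([[500,150]],0);f([[536,108]],120)
m=model('wrist');s=ctrl.sense();print('wcam in tool',s['eef_rot'].T@(-m[1].T@m[2]-s['tool_pos']),'axes',(s['eef_rot'].T@m[1].T).round(2))"
```

```text
t 0.15 pos [ 182.8 -597.5  190.7] yaw -73.0 w 94.9 F [ 0.7 -1.3  0.2]
tool shift cm [  2.08  48.8  -12.11]
turn deg [-6.8e+01 -4.0e-02 -4.0e-02]
[[758.2, -368.0, 0.0]]
[[793.6, -392.0, 120.0]]
wcam in tool [-193.60934339   70.55785764    0.92082582] axes [[ 0.   -0.26  0.97]
 [-0.   -0.97 -0.26]
 [ 1.   -0.   -0.  ]]
```

```bash
python3 -m creep '[{"fingers":1,"y":4.88,"z":-1.21},{"fingers":1,"y":4.88,"z":-1.21},{"fingers":1,"y":4.88,"z":-1.21},{"fingers":1,"y":4.88,"z":-1.21},{"fingers":1,"y":4.88,"z":-1.21}]' 40; python3 -m creep '[{"fingers":1,"y":4.88,"z":-1.21},{"fingers":1,"y":4.88,"z":-1.21},{"fingers":1,"y":4.88,"z":-1.21},{"fingers":1,"y":4.88,"z":-1.21},{"fingers":1,"y":4.88,"z":-1.21}]'; python3 -m creep '[{"fingers":1,"wx":-9.7},{"fingers":1,"wx":-9.7},{"fingers":1,"wx":-9.7},{"fingers":1,"wx":-9.7},{"fingers":1,"wx":-9.7}]'; python3 -m creep '[{"fingers":1,"wx":-9.7},{"fingers":1,"wx":-9.7},{"fingers":1,"x":2},{"fingers":1},{"fingers":1}]'
python3 - <<'E'
from h import *
go(614,-339,60,-5)
im=optics.read_camera("wrist")[:,:,::-1]; cv2.imwrite("pics/w1.png",im)
E
```

```text
t 0.15 pos [ 182.8 -597.5  190.7] yaw -73.0 w 94.9 F [ 0.7 -1.3  0.2]
tool shift cm [ 13.08  48.8  -12.1 ]
turn deg [-6.8e+01 -4.0e-02 -4.0e-02]validation failed for argument at $[0]...
validation failed for argument at $[0]...
validation failed for argument at $[0]...
validation failed for argument at $[0]...
```

View pics/w1.png

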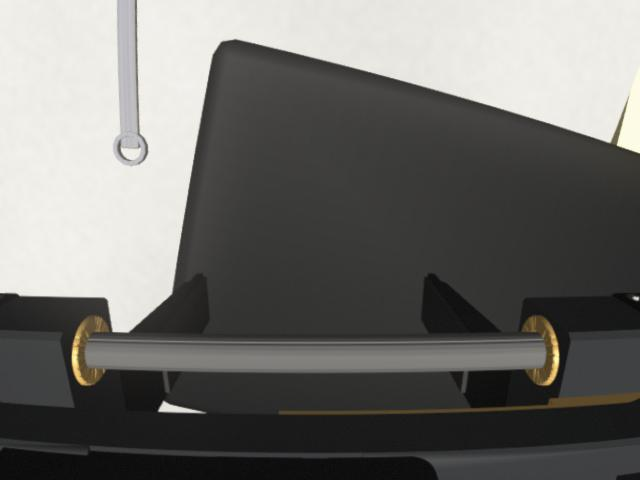

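```bash
python3 -m creep '[{"fingers":1,"x":0,"y":4.88,"z":-1.21,"wx":0,"wy":0,"wz":0},{"fingers":1,"x":0,"y":4.88,"z":-1.21,"wx":0,"wy":0,"wz":0},{"fingers":1,"x":0,"y":4.88,"z":-1.21,"wx":0,"wy":0,"wz":0},{"fingers":1,"x":0,"y":4.88,"z":-1.21,"wx":0,"wy":0,"wz":0},{"fingers":1,"x":0,"y":4.88,"z":-1.21,"wx":0,"wy":0,"wz":0}]' 40
```

```text
clock: 0.82
tool_pos: [399.8, -467.5, 191.1]
eef_rot: [[-0.0, 0.956, 0.292], [-0.0, 0.292, -0.956], [-1.0, -0.0, 0.0]]
wrist_force: [0.2, -1.0, -0.2]
gripper_width: 95.3
```

```bash
python3 -m creep '[{"fingers":1,"x":0,"y":4.88,"z":-1.21,"wx":0,"wy":0,"wz":0},{"fingers":1,"x":0,"y":4.88,"z":-1.21,"wx":0,"wy":0,"wz":0},{"fingers":1,"x":0,"y":4.88,"z":-1.21,"wx":0,"wy":0,"wz":0},{"fingers":1,"x":0,"y":4.88,"z":-1.21,"wx":0,"wy":0,"wz":0},{"fingers":1,"x":0,"y":4.88,"z":-1.21,"wx":0,"wy":0,"wz":0}]'
python3 -m creep '[{"fingers":1,"x":0,"y":0,"z":0,"wx":-10,"wy":0,"wz":0},{"fingers":1,"x":0,"y":0,"z":0,"wx":-10,"wy":0,"wz":0},{"fingers":1,"x":0,"y":0,"z":0,"wx":-10,"wy":0,"wz":0},{"fingers":1,"x":0,"y":0,"z":0,"wx":-10,"wy":0,"wz":0},{"fingers":1,"x":0,"y":0,"z":0,"wx":-10,"wy":0,"wz":0}]'
python3 -m creep '[{"fingers":1,"x":0,"y":0,"z":0,"wx":-9,"wy":0,"wz":0},{"fingers":1,"x":0,"y":0,"z":0,"wx":-9,"wy":0,"wz":0},{"fingers":1,"x":0,"y":0,"z":0,"wx":0,"wy":0,"wz":0},{"fingers":1,"x":0,"y":0,"z":0,"wx":0,"wy":0,"wz":0},{"fingers":1,"x":0,"y":0,"z":0,"wx":0,"wy":0,"wz":0}]'
python3 - <<'E'
from h import *
go(614,-339,60,-5)
im=optics.read_camera("wrist")[:,:,::-1]; cv2.imwrite("pics/w1.png",im)
E
```

```text
clock: 1.45
tool_pos: [615.4, -338.2, 191.0]
eef_rot: [[-0.0, 0.956, 0.292], [0.0, 0.292, -0.956], [-1.0, -0.0, -0.0]]
wrist_force: [0.1, -0.2, -0.5]
gripper_width: 94.9
clock: 2.08
tool_pos: [614.0, -339.2, 190.9]
eef_rot: [[-0.0, 0.385, 0.923], [0.0, 0.923, -0.385], [-1.0, 0.0, -0.0]]
wrist_force: [-0.2, 0.4, 0.1]
gripper_width: 94.9
clock: 2.7
tool_pos: [614.1, -339.2, 191.1]
eef_rot: [[-0.0, 0.089, 0.996], [-0.0, 0.996, -0.089], [-1.0, -0.0, -0.0]]
wrist_force: [0.4, 0.9, 0.4]
gripper_width: 94.8
t 2.7 pos [ 614.1 -339.2  191.1] yaw -5.11 w 94.8 F [0.4 0.9 0.4]
tool shift cm [ 1.311e+01  2.000e-02 -1.000e-02]
turn deg [-0.11 -0.    0.  ]
```

View pics/w1.png

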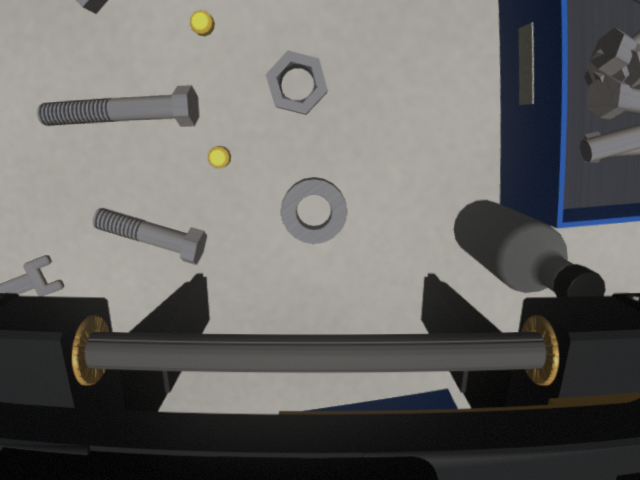

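Run:
```python
from h import *
f=lambda n,P,z:print(n,p2w("wrist",P,z).round(1).tolist())
f("ring hole/outer",[[314,210],[314,211]],18)
f("nut",[[288,51],[319,58],[327,85],[306,114],[276,107],[266,78]],22)
f("nuthole top",[[298,85]],24)
f("long",[[39,113],[198,105]],13)
f("short",[[96,216],[206,245]],13)
f("short shank edges",[[97,208],[94,225],[190,232],[183,250]],12)
```

```text
ring hole/outer [[611.8, -338.5, 18.0], [611.7, -339.4, 18.0]]
nut [[602.6, -203.1, 22.0], [627.4, -211.0, 22.0], [632.2, -233.1, 22.0], [612.6, -255.0, 22.0], [588.0, -247.0, 22.0], [582.2, -222.8, 22.0]]
nuthole top [[608.2, -231.1, 24.0]]
long [[371.4, -226.6, 13.0], [519.8, -237.8, 13.0]]
short [[407.3, -326.0, 13.0], [508.1, -363.3, 13.0]]
short shank edges [[409.4, -318.7, 12.0], [402.8, -334.5, 12.0], [494.7, -349.8, 12.0], [485.1, -366.5, 12.0]]
```

```bash
python3 -m creep '[{"fingers":1,"x":4,"y":0,"z":-0.15,"wx":0,"wy":0,"wz":0},{"fingers":1,"x":5,"y":0,"z":0,"wx":0,"wy":0,"wz":0},{"fingers":1,"x":4,"y":0,"z":0,"wx":0,"wy":0,"wz":0},{"fingers":1,"x":3,"y":0,"z":0,"wx":0,"wy":0,"wz":0},{"fingers":1,"x":1.3,"y":0,"z":0,"wx":0,"wy":0,"wz":0}]'
python3 -m creep '[{"fingers":0.5,"x":0,"y":0,"z":0,"wx":0,"wy":0,"wz":0},{"fingers":0.5,"x":0,"y":0,"z":0,"wx":0,"wy":0,"wz":0},{"fingers":0.5,"x":0,"y":0,"z":0,"wx":0,"wy":0,"wz":0},{"fingers":0.5,"x":0,"y":0,"z":0,"wx":0,"wy":0,"wz":0},{"fingers":0.5,"x":0,"y":0,"z":0,"wx":0,"wy":0,"wz":0}]' 40
```

```text
clock: 3.38
tool_pos: [612.0, -338.8, 16.4]
eef_rot: [[-0.002, 0.088, 0.996], [0.001, 0.996, -0.088], [-1.0, 0.001, -0.002]]
wrist_force: [-0.3, -0.7, 0.8]
gripper_width: 95.0
clock: 4.0
tool_pos: [612.7, -339.2, 18.5]
eef_rot: [[0.0, 0.087, 0.996], [-0.0, 0.996, -0.087], [-1.0, -0.0, 0.0]]
wrist_force: [-0.0, 0.4, -0.5]
gripper_width: 51.1
```

Run:
```python
from h import *
go(612,-339,60,-5)
im=optics.read_camera("wrist")[:,:,::-1]; cv2.imwrite("pics/w2.png",im)
im=optics.read_camera("side")[:,:,::-1]; cv2.imwrite("pics/s2.png",im)
```

```text
t 4.0 pos [ 612.7 -339.2   18.5] yaw -4.99 w 51.1 F [-0.   0.4 -0.5]
tool shift cm [-4.15  0.01 -0.07]
turn deg [0.01 0.03 0.02]
```

View pics/w2.png

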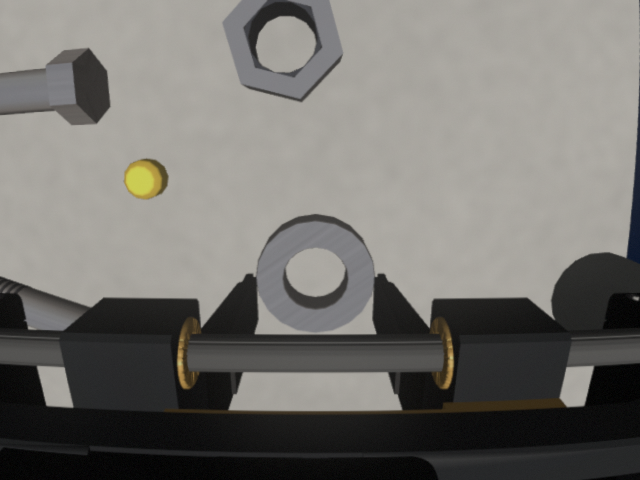

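View pics/s2.png

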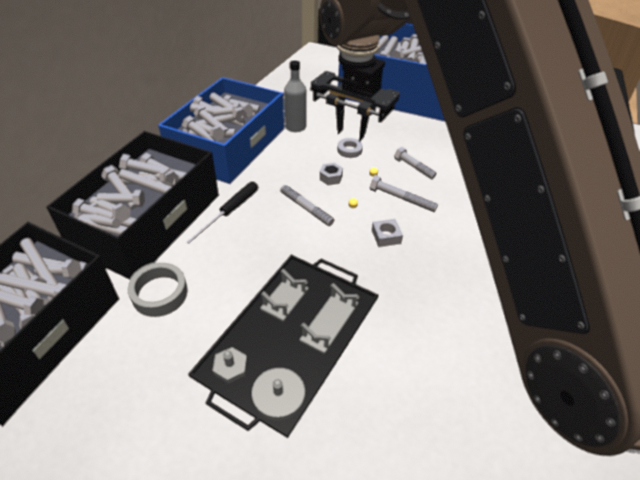

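Run:
```python
from h import *
print(p2w("wrist",[[315,272]],18), w2p("wrist",[[612.7,-339.2,18.5],[612.7,-339.2,4]]))
mm=model("top");t=optics.read_camera("top")[:,:,::-1]
cv2.imwrite("pics/t2.png",cv2.resize(t[180:350,360:530],None,fx=3.5,fy=3.5,interpolation=cv2.INTER_CUBIC))
```

```text
[[ 611.53406471 -336.48240624   18.        ]] [[317.83691494 277.32385073]
 [317.67412234 267.84907658]]
```

View pics/t2.png

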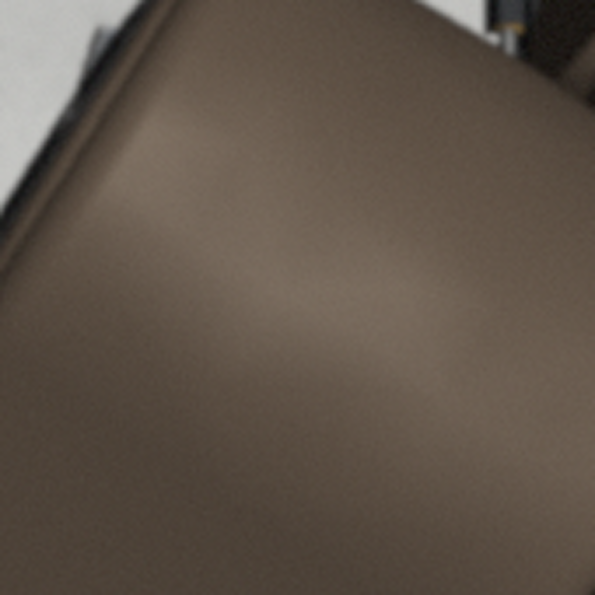

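```bash
python3 -m creep '[{"fingers":0.4,"x":0,"y":0,"z":0,"wx":0,"wy":0,"wz":0},{"fingers":0.4,"x":0,"y":0,"z":0,"wx":0,"wy":0,"wz":0},{"fingers":0.4,"x":0,"y":0,"z":0,"wx":0,"wy":0,"wz":0},{"fingers":0.4,"x":-1,"y":0,"z":0,"wx":0,"wy":0,"wz":0},{"fingers":0.4,"x":-1,"y":0,"z":0,"wx":0,"wy":0,"wz":0}]' 40;  python3 - <<'E'
from h import *
im=optics.read_camera("wrist")[:,:,::-1]; cv2.imwrite("pics/w3.png",im)
E
```

```text
clock: 4.78
tool_pos: [612.7, -339.2, 39.1]
eef_rot: [[0.0, 0.087, 0.996], [-0.0, 0.996, -0.087], [-1.0, -0.0, 0.0]]
wrist_force: [0.2, -0.8, 0.1]
gripper_width: 38.0
```

View pics/w3.png

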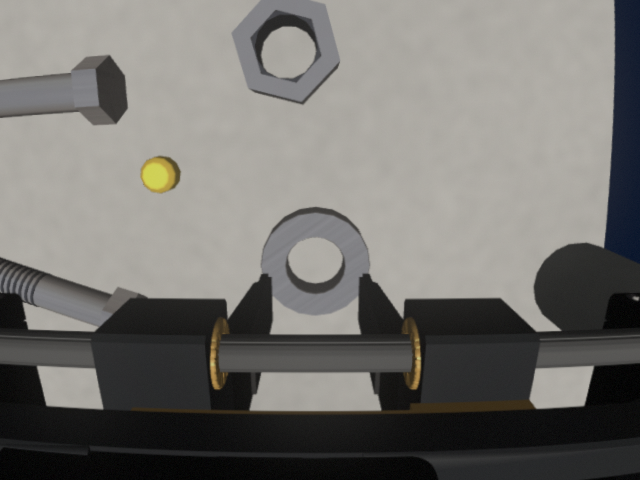

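Run:
```python
from h import *
for z in (4,18,40,60):
  print(z,w2p("side",[[612.7+27,-341,z],[612.7-27,-337,z]]).round(0).tolist())
print(w2p("side",[[612,-339,18]]).round(0))
im=optics.read_camera("side")[:,:,::-1]
cv2.imwrite("pics/s3.png",cv2.resize(im[40:200,260:460],None,fx=3.7,fy=3.7,interpolation=cv2.INTER_CUBIC))
```

```text
4 [[340.0, 145.0], [361.0, 153.0]]
18 [[340.0, 140.0], [361.0, 147.0]]
40 [[341.0, 132.0], [362.0, 139.0]]
60 [[341.0, 125.0], [363.0, 132.0]]
[[351. 144.]]
```

View pics/s3.png

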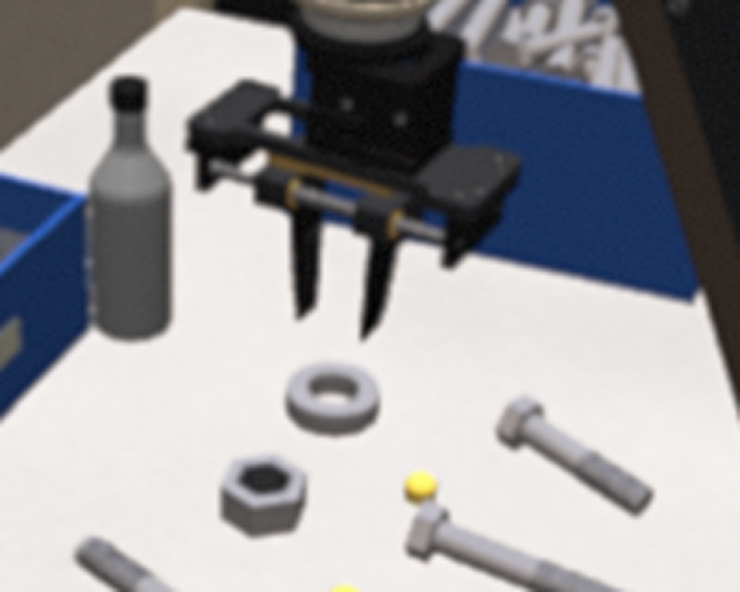

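Run:
```python
from h import *
def tri(uw,us):
    P=[];q=[]
    for n,u in(("wrist",uw),("side",us)):
        m,R,t,d=model(n);P.append(np.c_[R,t]);q.append(cv2.undistortPoints(np.array([[u]],float),m["mtx"],d).reshape(2,1))
    X=cv2.triangulatePoints(P[0],P[1],q[0],q[1]);X=(X[:3]/X[3]).ravel()
    return X, w2p("wrist",X),w2p("side",X)
s=ctrl.sense();print(s["tool_pos"],s["gripper_width"])
for a,b in(((266,276),(341,126)),((365,276),(358.2,131.2))): print(tri(a,b))
print(tri((315,262),((333+.5)/3.7+259.5,(386+.5)/3.7+39.5)),"ring top")
```

```text
[ 613.2845227  -339.57182051   40.00102618] 38.341958172758986
(array([ 609.94799764, -309.42797525,   88.65091998]), array([[302.35670444, 246.1362849 ]]), array([[348.4354232 , 123.67146236]]))
(array([ 619.61691922, -346.94226591,   45.9089238 ]), array([[332.09052325, 294.43883792]]), array([[349.88958078, 130.9639858 ]]))
(array([ 613.17221201, -338.09193734,   18.1986325 ]), array([[316.93422815, 260.71410284]]), array([[350.17836183, 143.89343506]])) ring top
```

```bash
cat >> h.py <<'E'
def tri(uw,us):
    P=[];q=[]
    for n,u in(("wrist",uw),("side",us)):
        m,R,t,d=model(n);P.append(np.c_[R,t]);q.append(cv2.undistortPoints(np.array([[u]],float),m["mtx"],d).reshape(2,1))
    X=cv2.triangulatePoints(P[0],P[1],q[0],q[1]);X=(X[:3]/X[3]).ravel()
    return X.round(1), w2p("wrist",X).round(1),w2p("side",X).round(1)
E
python3 - <<'E'
from h import *
for a,b in(((365,276),(341,126)),((266,276),(358.2,131.2))): print(tri(a,b))
im=optics.read_camera("wrist")[:,:,::-1]
cv2.imwrite("pics/w4.png",cv2.resize(im[190:420,200:440],None,fx=2.5,fy=2.5))
E
```

```text
(array([ 635.2, -332.3,   62.6]), array([[366.6, 275.1]]), array([[341.4, 126. ]]))
(array([ 592.2, -327.7,   64.8]), array([[267.1, 275.1]]), array([[358.5, 131.1]]))
```

View pics/w4.png

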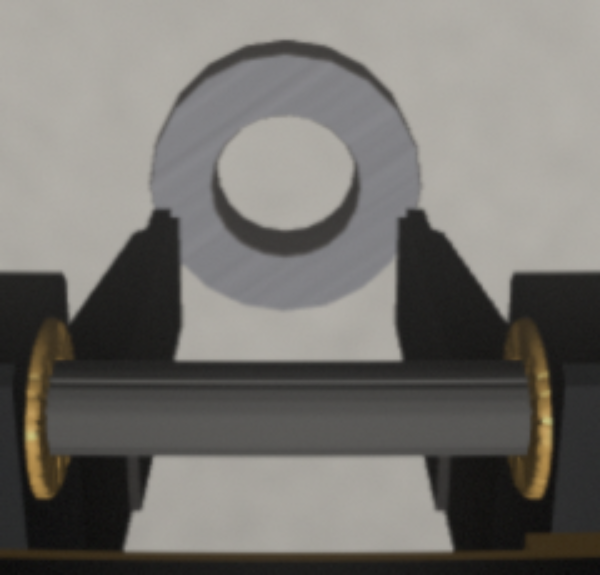

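```bash
python3 -m creep '[{"fingers":1,"x":0,"y":0,"z":0,"wx":0,"wy":0,"wz":0},{"fingers":1,"x":0,"y":0,"z":0,"wx":0,"wy":0,"wz":0},{"fingers":1,"x":0,"y":0,"z":0,"wx":0,"wy":0,"wz":0},{"fingers":1,"x":0.5,"y":0,"z":0,"wx":0,"wy":0,"wz":0},{"fingers":1,"x":1,"y":0,"z":0,"wx":0,"wy":0,"wz":0}]' 40
python3 -m creep '[{"fingers":1,"x":1,"y":0,"z":0,"wx":0,"wy":0,"wz":0},{"fingers":1,"x":1,"y":0,"z":0,"wx":0,"wy":0,"wz":0},{"fingers":1,"x":1,"y":0,"z":0,"wx":0,"wy":0,"wz":0},{"fingers":1,"x":0.5,"y":0,"z":0,"wx":0,"wy":0,"wz":0},{"fingers":1,"x":0.5,"y":0,"z":0,"wx":0,"wy":0,"wz":0}]'
 python3 - <<'E'
from h import *
im=optics.read_camera("side")[:,:,::-1]
cv2.imwrite("pics/s4.png",cv2.resize(im[40:200,260:460],None,fx=3.7,fy=3.7,interpolation=cv2.INTER_CUBIC))
E
```

```text
clock: 5.55
tool_pos: [612.7, -339.2, 22.8]
eef_rot: [[0.0, 0.087, 0.996], [-0.0, 0.996, -0.087], [-1.0, -0.0, 0.0]]
wrist_force: [0.6, 0.8, -0.7]
gripper_width: 82.5
clock: 6.18
tool_pos: [612.7, -339.2, -17.1]
eef_rot: [[0.0, 0.087, 0.996], [-0.0, 0.996, -0.087], [-1.0, -0.0, 0.0]]
wrist_force: [0.3, 0.2, 0.5]
gripper_width: 94.7
```

View pics/s4.png

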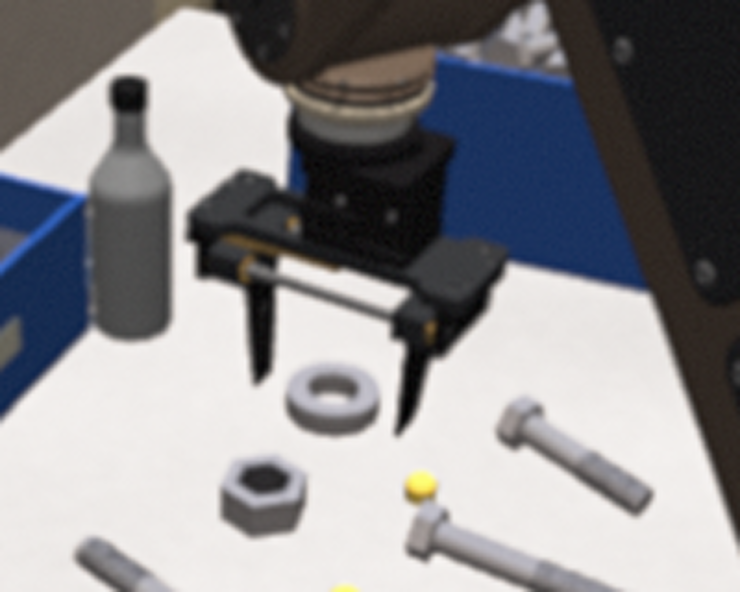

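```bash
python3 -m creep '[{"fingers":0.5,"x":0,"y":0,"z":0,"wx":0,"wy":0,"wz":0},{"fingers":0.4,"x":0,"y":0,"z":0,"wx":0,"wy":0,"wz":0},{"fingers":0.3,"x":0,"y":0,"z":0,"wx":0,"wy":0,"wz":0},{"fingers":0.3,"x":0,"y":0,"z":0,"wx":0,"wy":0,"wz":0},{"fingers":0.3,"x":-0.5,"y":0,"z":0,"wx":0,"wy":0,"wz":0}]' 50
python3 -m creep '[{"fingers":0.3,"x":-1,"y":0,"z":0,"wx":0,"wy":0,"wz":0},{"fingers":0.3,"x":-2,"y":0,"z":0,"wx":0,"wy":0,"wz":0},{"fingers":0.3,"x":-3,"y":0,"z":0,"wx":0,"wy":0,"wz":0},{"fingers":0.3,"x":-3,"y":0,"z":0,"wx":0,"wy":0,"wz":0},{"fingers":0.3,"x":-2,"y":0,"z":0,"wx":0,"wy":0,"wz":0}]'
 python3 - <<'E'
from h import *
go(466.4,259.4,70,-5)
im=optics.read_camera("wrist")[:,:,::-1]
cv2.imwrite("pics/w5.png",im)
E
```

```text
clock: 6.85
tool_pos: [612.2, -338.9, -12.2]
eef_rot: [[-0.001, 0.087, 0.996], [0.001, 0.996, -0.087], [-1.0, 0.0, -0.001]]
wrist_force: [0.0, 0.7, -2.0]
gripper_width: 59.0
clock: 7.48
tool_pos: [613.0, -339.4, 101.0]
eef_rot: [[0.002, 0.087, 0.996], [-0.001, 0.996, -0.087], [-1.0, -0.001, 0.002]]
wrist_force: [-0.4, -0.9, -2.8]
gripper_width: 58.8
t 7.47 pos [ 613.  -339.4  101. ] yaw -4.99 w 58.8 F [-0.4 -0.9 -2.8]
tool shift cm [  2.98  58.38 -19.82]
turn deg [0.01 0.12 0.07]
```

View pics/w5.png

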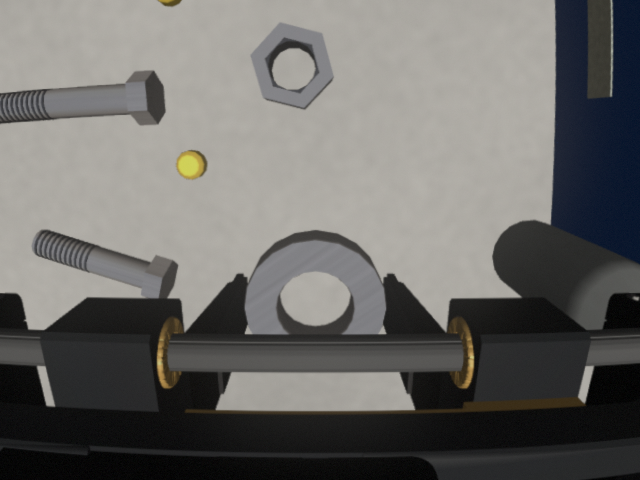

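```bash
python3 - <<'E'
from h import *
print(p2w("wrist",[[316,298],[316,290]],136),p2w("wrist",[[245,300],[386,300]],130))
E
for i in 1; do :; done
python3 -m creep '[{"fingers":0.3,"x":0,"y":4.86,"z":-1.65,"wx":0,"wy":0,"wz":0},{"fingers":0.3,"x":0,"y":4.86,"z":-1.65,"wx":0,"wy":0,"wz":0},{"fingers":0.3,"x":0,"y":4.86,"z":-1.65,"wx":0,"wy":0,"wz":0},{"fingers":0.3,"x":0,"y":4.86,"z":-1.65,"wx":0,"wy":0,"wz":0},{"fingers":0.3,"x":0,"y":4.86,"z":-1.65,"wx":0,"wy":0,"wz":0}]'
python3 -m creep '[{"fingers":0.3,"x":0,"y":4.86,"z":-1.65,"wx":0,"wy":0,"wz":0},{"fingers":0.3,"x":0,"y":4.86,"z":-1.65,"wx":0,"wy":0,"wz":0},{"fingers":0.3,"x":0,"y":4.86,"z":-1.65,"wx":0,"wy":0,"wz":0},{"fingers":0.3,"x":0,"y":4.86,"z":-1.65,"wx":0,"wy":0,"wz":0},{"fingers":0.3,"x":0,"y":4.86,"z":-1.65,"wx":0,"wy":0,"wz":0}]'
python3 -m creep '[{"fingers":0.3,"x":0,"y":4.86,"z":-1.65,"wx":0,"wy":0,"wz":0},{"fingers":0.3,"x":0,"y":4.86,"z":-1.65,"wx":0,"wy":0,"wz":0},{"fingers":0.3,"x":0,"y":0,"z":0,"wx":0,"wy":0,"wz":0},{"fingers":0.3,"x":0,"y":0,"z":0,"wx":0,"wy":0,"wz":0},{"fingers":0.3,"x":0,"y":0,"z":0,"wx":0,"wy":0,"wz":0}]'
 python3 - <<'E'
from h import *
go(466.4,259.4,70,-5)
im=optics.read_camera("wrist")[:,:,::-1]
cv2.imwrite("pics/w6.png",im)
E
```

```text
[[ 612.95287652 -336.92110745  136.        ]
 [ 613.2648721  -333.35843884  136.        ]] [[ 582.02090219 -337.72499912  130.        ]
 [ 642.94768072 -343.20279833  130.        ]]
clock: 8.15
tool_pos: [550.9, -88.4, 98.1]
eef_rot: [[-0.0, 0.087, 0.996], [-0.0, 0.996, -0.087], [-1.0, -0.0, -0.0]]
wrist_force: [1.3, -1.0, -2.7]
gripper_width: 59.5
clock: 8.78
tool_pos: [490.0, 160.9, 98.2]
eef_rot: [[0.0, 0.087, 0.996], [-0.0, 0.996, -0.087], [-1.0, -0.0, 0.0]]
wrist_force: [0.1, -0.5, -3.2]
gripper_width: 59.2
clock: 9.4
tool_pos: [466.4, 258.1, 98.1]
eef_rot: [[-0.0, 0.088, 0.996], [-0.0, 0.996, -0.088], [-1.0, -0.0, -0.0]]
wrist_force: [0.4, -0.8, -2.5]
gripper_width: 59.3
t 9.4 pos [466.4 258.1  98.1] yaw -5.07 w 59.3 F [ 0.4 -0.8 -2.5]
tool shift cm [ 2.81  0.13 -0.01]
turn deg [-0.07 -0.    0.02]
```

View pics/w6.png

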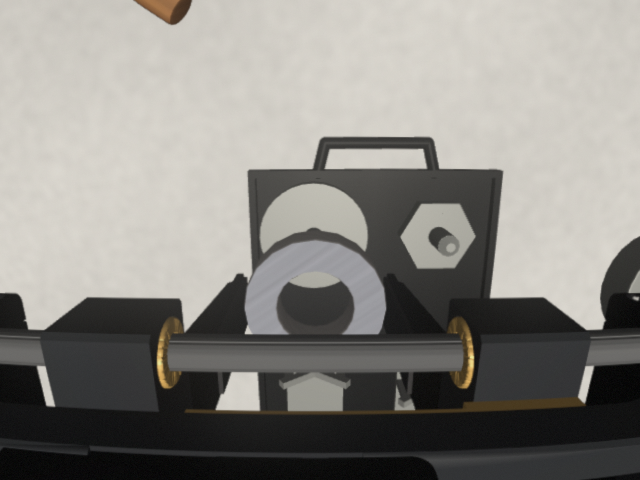

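Run:
```python
from h import *
print(p2w("wrist",[[261,236],[368,236],[314,184]],16).round(1),p2w("wrist",[[449,245]],44).round(1),p2w("wrist",[[424,203],[461,204],[475,236],[452,268],[416,268],[401,236]],16).round(1))
```

```text
[[428.2 261.4  16. ]
 [501.3 254.9  16. ]
 [467.6 293.7  16. ]] [[548.6 252.   44. ]] [[540.5 274.5  16. ]
 [565.9 271.6  16. ]
 [575.8 248.2  16. ]
 [559.4 226.2  16. ]
 [533.7 228.6  16. ]
 [524.  252.8  16. ]]
```

```bash
python3 -m creep '[{"fingers":0.3,"x":2.5,"y":-0.03,"z":-0.12,"wx":0,"wy":0,"wz":0},{"fingers":0.3,"x":2.5,"y":0,"z":0,"wx":0,"wy":0,"wz":0},{"fingers":0.3,"x":2,"y":0,"z":0,"wx":0,"wy":0,"wz":0},{"fingers":0.3,"x":1.4,"y":0,"z":0,"wx":0,"wy":0,"wz":0},{"fingers":0.3,"x":0.8,"y":0,"z":0,"wx":0,"wy":0,"wz":0}]'
python3 -m creep '[{"fingers":0.3,"x":0.2,"y":0,"z":0,"wx":0,"wy":0,"wz":0},{"fingers":0.3,"x":0.2,"y":0,"z":0,"wx":0,"wy":0,"wz":0},{"fingers":0.3,"x":0.1,"y":0,"z":0,"wx":0,"wy":0,"wz":0},{"fingers":0.3,"x":0,"y":0,"z":0,"wx":0,"wy":0,"wz":0},{"fingers":0.3,"x":0,"y":0,"z":0,"wx":0,"wy":0,"wz":0}]'
 python3 - <<'E'
from h import *
im=optics.read_camera("side")[:,:,::-1]
cv2.imwrite("pics/s6.png",cv2.resize(im[240:440,180:380],None,fx=3,fy=3))
E
```

```text
clock: 10.07
tool_pos: [465.1, 258.5, 5.6]
eef_rot: [[-0.0, 0.088, 0.996], [-0.0, 0.996, -0.088], [-1.0, -0.0, -0.0]]
wrist_force: [0.1, -0.4, -2.1]
gripper_width: 59.3
clock: 10.7
tool_pos: [465.0, 258.9, 1.3]
eef_rot: [[0.0, 0.087, 0.996], [0.0, 0.996, -0.087], [-1.0, 0.0, 0.0]]
wrist_force: [-0.1, 0.3, -3.3]
gripper_width: 59.6
```

View pics/s6.png

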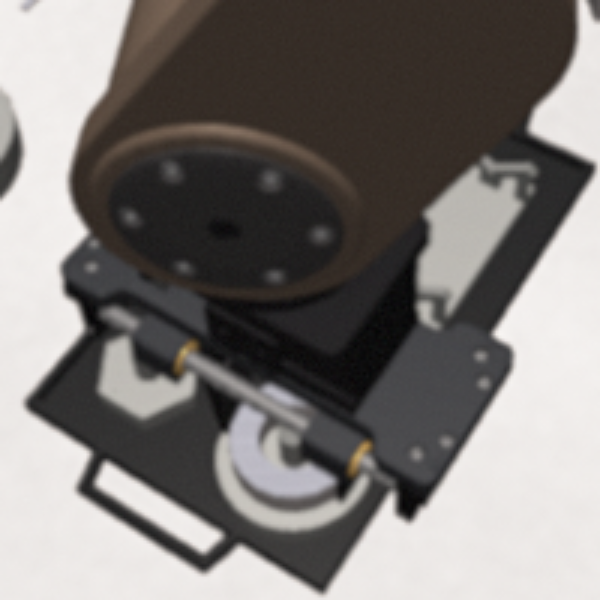

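```bash
python3 -m creep '[{"fingers":0.3,"x":0.1,"y":0,"z":0,"wx":0,"wy":0,"wz":0},{"fingers":0.3,"x":0.1,"y":0,"z":0,"wx":0,"wy":0,"wz":0},{"fingers":0.3,"x":0.1,"y":0,"z":0,"wx":0,"wy":0,"wz":0},{"fingers":0.3,"x":0,"y":0,"z":0,"wx":0,"wy":0,"wz":0},{"fingers":0.3,"x":0,"y":0,"z":0,"wx":0,"wy":0,"wz":0}]'
python3 -m creep '[{"fingers":0.75,"x":0,"y":0,"z":0,"wx":0,"wy":0,"wz":0},{"fingers":0.75,"x":0,"y":0,"z":0,"wx":0,"wy":0,"wz":0},{"fingers":0.75,"x":-1,"y":0,"z":0,"wx":0,"wy":0,"wz":0},{"fingers":0.75,"x":-3,"y":0,"z":0,"wx":0,"wy":0,"wz":0},{"fingers":0.75,"x":-5,"y":0,"z":0,"wx":0,"wy":0,"wz":0}]'
 python3 - <<'E'
from h import *
im=optics.read_camera("wrist")[:,:,::-1]
cv2.imwrite("pics/w7.png",im)
go(607.8,-229,60,10)
E
```

```text
clock: 11.38
tool_pos: [465.0, 258.9, -0.8]
eef_rot: [[0.001, 0.087, 0.996], [0.0, 0.996, -0.087], [-1.0, 0.0, 0.001]]
wrist_force: [-4.2, -2.1, 13.8]
gripper_width: 59.2
clock: 12.0
tool_pos: [464.3, 258.6, 88.5]
eef_rot: [[-0.003, 0.087, 0.996], [-0.001, 0.996, -0.087], [-1.0, -0.001, -0.002]]
wrist_force: [0.5, -0.2, -0.0]
gripper_width: 71.7
t 12.05 pos [466.8 259.8  95. ] yaw -4.99 w 71.4 F [2.5 1.4 6.2]
tool shift cm [  3.47 -47.47  18.28]
turn deg [-14.99   0.34  -0.12]
```

View pics/w7.png

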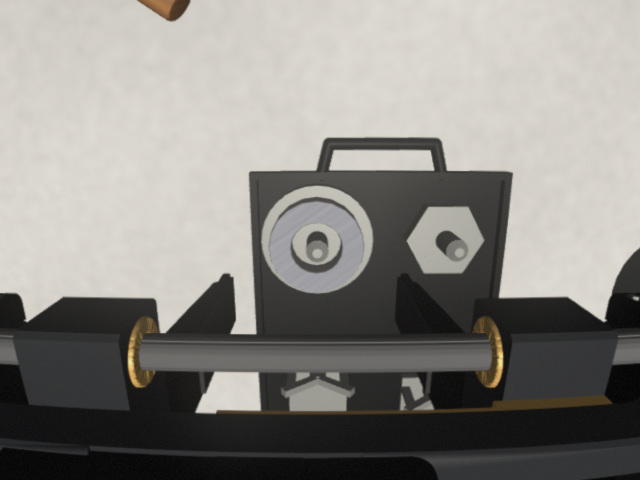

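```bash
python3 -m creep '[{"fingers":0.75,"x":0,"y":-4.75,"z":1.83,"wx":0,"wy":0,"wz":0},{"fingers":0.9,"x":0,"y":-4.75,"z":1.83,"wx":0,"wy":0,"wz":0},{"fingers":0.9,"x":0,"y":-4.75,"z":1.83,"wx":0,"wy":0,"wz":0},{"fingers":0.9,"x":0,"y":-4.75,"z":1.83,"wx":0,"wy":0,"wz":0},{"fingers":0.9,"x":0,"y":-4.75,"z":1.83,"wx":0,"wy":0,"wz":0}]'
python3 -m creep '[{"fingers":0.9,"x":0,"y":-4.75,"z":1.83,"wx":0,"wy":0,"wz":0},{"fingers":0.9,"x":0,"y":-4.75,"z":1.83,"wx":0,"wy":0,"wz":0},{"fingers":0.9,"x":0,"y":-4.75,"z":1.83,"wx":0,"wy":0,"wz":0},{"fingers":0.9,"x":0,"y":-4.75,"z":1.83,"wx":0,"wy":0,"wz":0},{"fingers":0.9,"x":0,"y":-4.75,"z":1.83,"wx":0,"wy":0,"wz":0}]'
python3 -m creep '[{"fingers":0.9,"x":0,"y":0,"z":0,"wx":-8.5,"wy":0,"wz":0},{"fingers":0.9,"x":0,"y":0,"z":0,"wx":-8.5,"wy":0,"wz":0},{"fingers":0.9,"x":1.7,"y":0,"z":0,"wx":0,"wy":0,"wz":0},{"fingers":0.9,"x":1.7,"y":0,"z":0,"wx":0,"wy":0,"wz":0},{"fingers":0.9,"x":0,"y":0,"z":0,"wx":0,"wy":0,"wz":0}]'
 python3 - <<'E'
from h import *
im=optics.read_camera("wrist")[:,:,::-1]
cv2.imwrite("pics/w8.png",im)
go(607.8,-229,-18,12)
E
```

```text
clock: 12.68
tool_pos: [535.8, 12.7, 88.6]
eef_rot: [[0.001, 0.087, 0.996], [-0.0, 0.996, -0.087], [-1.0, -0.0, 0.001]]
wrist_force: [0.2, 0.1, 0.6]
gripper_width: 85.6
clock: 13.3
tool_pos: [606.2, -232.0, 88.6]
eef_rot: [[0.0, 0.087, 0.996], [-0.0, 0.996, -0.087], [-1.0, -0.0, 0.0]]
wrist_force: [0.6, -0.0, -0.7]
gripper_width: 85.6
clock: 13.92
tool_pos: [604.9, -229.6, 52.0]
eef_rot: [[-0.003, -0.206, 0.978], [0.001, 0.978, 0.206], [-1.0, 0.002, -0.003]]
wrist_force: [-0.3, 0.5, 0.4]
gripper_width: 85.6
t 13.97 pos [ 605.5 -229.9   53. ] yaw 11.94 w 85.4 F [ 0.2  0.4 -0.3]
tool shift cm [7.1  0.03 0.26]
turn deg [-0.06 -0.08 -0.06]
```

View pics/w8.png

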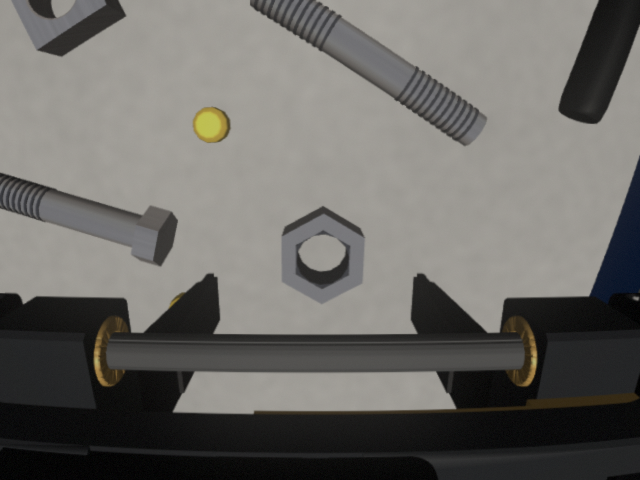

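Run:
```python
from h import *
print(p2w("wrist",[[323,259]],24).round(1))
X=p2w("wrist",[[323,259]],24)[0]
go(X[0],X[1],-17,12)
```

```text
[[ 608.  -228.7   24. ]]
t 13.97 pos [ 605.5 -229.9   53. ] yaw 11.94 w 85.4 F [ 0.2  0.4 -0.3]
tool shift cm [7.   0.06 0.29]
turn deg [-0.06 -0.08 -0.06]
```

```bash
python3 -m creep '[{"fingers":0.9,"x":1.5,"y":0.06,"z":0.28,"wx":0,"wy":0,"wz":0},{"fingers":0.9,"x":2,"y":0,"z":0,"wx":0,"wy":0,"wz":0},{"fingers":0.9,"x":1.7,"y":0,"z":0,"wx":0,"wy":0,"wz":0},{"fingers":0.9,"x":1.2,"y":0,"z":0,"wx":0,"wy":0,"wz":0},{"fingers":0.8,"x":0.5,"y":0,"z":0,"wx":0,"wy":0,"wz":0}]'
python3 -m creep '[{"fingers":0.6,"x":0,"y":0,"z":0,"wx":0,"wy":0,"wz":0},{"fingers":0.4,"x":0,"y":0,"z":0,"wx":0,"wy":0,"wz":0},{"fingers":0.2,"x":0,"y":0,"z":0,"wx":0,"wy":0,"wz":0},{"fingers":0.2,"x":0,"y":0,"z":0,"wx":0,"wy":0,"wz":0},{"fingers":0.2,"x":0,"y":0,"z":0,"wx":0,"wy":0,"wz":0}]' 50
python3 -m creep '[{"fingers":0.2,"x":-1,"y":0,"z":0,"wx":0,"wy":0,"wz":0},{"fingers":0.2,"x":-2,"y":0,"z":0,"wx":0,"wy":0,"wz":0},{"fingers":0.2,"x":-3,"y":0,"z":0,"wx":0,"wy":0,"wz":0},{"fingers":0.2,"x":-3,"y":0,"z":0,"wx":0,"wy":0,"wz":0},{"fingers":0.2,"x":-3,"y":0,"z":0,"wx":0,"wy":0,"wz":0}]'
 python3 - <<'E'
from h import *
im=optics.read_camera("wrist")[:,:,::-1]
cv2.imwrite("pics/w9.png",im)
go(550.3,251.5,104)
E
```

```text
clock: 14.6
tool_pos: [608.2, -229.0, -16.0]
eef_rot: [[-0.001, -0.208, 0.978], [0.0, 0.978, 0.208], [-1.0, 0.001, -0.001]]
wrist_force: [-0.0, -0.7, 0.2]
gripper_width: 79.8
clock: 15.22
tool_pos: [608.7, -229.2, -14.4]
eef_rot: [[0.001, -0.208, 0.978], [-0.0, 0.978, 0.208], [-1.0, -0.001, 0.001]]
wrist_force: [0.1, -0.5, 4.1]
gripper_width: 45.8
clock: 15.85
tool_pos: [608.4, -229.1, 107.5]
eef_rot: [[0.001, -0.208, 0.978], [-0.0, 0.978, 0.208], [-1.0, -0.001, 0.001]]
wrist_force: [0.9, 0.2, -2.0]
gripper_width: 45.7
t 15.9 pos [ 610.  -229.7  111.6] yaw 12.01 w 45.6 F [ 1.6 -0.7  2. ]
tool shift cm [ 0.58 48.31  4.17]
```

View pics/w9.png

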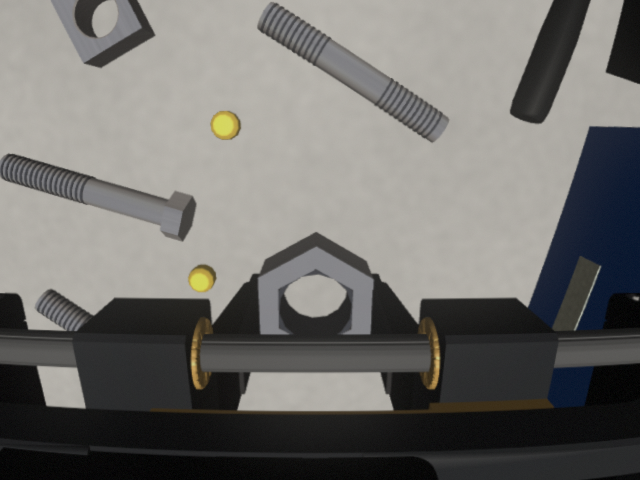

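```bash
python3 -m creep '[{"fingers":0.2,"x":0,"y":4.82,"z":0.43,"wx":0,"wy":0,"wz":0},{"fingers":0.2,"x":0,"y":4.82,"z":0.43,"wx":0,"wy":0,"wz":0},{"fingers":0.2,"x":0,"y":4.82,"z":0.43,"wx":0,"wy":0,"wz":0},{"fingers":0.2,"x":0,"y":4.82,"z":0.43,"wx":0,"wy":0,"wz":0},{"fingers":0.2,"x":0,"y":4.82,"z":0.43,"wx":0,"wy":0,"wz":0}]'
python3 -m creep '[{"fingers":0.2,"x":0,"y":4.82,"z":0.43,"wx":0,"wy":0,"wz":0},{"fingers":0.2,"x":0,"y":4.82,"z":0.43,"wx":0,"wy":0,"wz":0},{"fingers":0.2,"x":0,"y":4.82,"z":0.43,"wx":0,"wy":0,"wz":0},{"fingers":0.2,"x":0,"y":4.82,"z":0.43,"wx":0,"wy":0,"wz":0},{"fingers":0.2,"x":0,"y":4.82,"z":0.43,"wx":0,"wy":0,"wz":0}]'
python3 -m creep '[{"fingers":0.2,"x":1,"y":0,"z":0,"wx":0,"wy":0,"wz":0},{"fingers":0.2,"x":2,"y":0,"z":0,"wx":0,"wy":0,"wz":0},{"fingers":0.2,"x":1,"y":0,"z":0,"wx":0,"wy":0,"wz":0},{"fingers":0.2,"x":0,"y":0,"z":0,"wx":0,"wy":0,"wz":0},{"fingers":0.2,"x":0,"y":0,"z":0,"wx":0,"wy":0,"wz":0}]'
 python3 - <<'E'
from h import *
im=optics.read_camera("wrist")[:,:,::-1]
cv2.imwrite("pics/w10.png",im)
go(550.3,251.5,4)
E
```

```text
clock: 16.52
tool_pos: [579.1, 12.6, 105.8]
eef_rot: [[0.001, -0.208, 0.978], [-0.0, 0.978, 0.208], [-1.0, -0.0, 0.001]]
wrist_force: [0.3, -0.2, -1.5]
gripper_width: 45.5
clock: 17.15
tool_pos: [549.9, 252.9, 105.7]
eef_rot: [[0.001, -0.208, 0.978], [0.0, 0.978, 0.208], [-1.0, -0.0, 0.001]]
wrist_force: [0.1, -1.5, -1.6]
gripper_width: 45.6
clock: 17.77
tool_pos: [550.7, 251.1, 65.7]
eef_rot: [[0.001, -0.207, 0.978], [0.0, 0.978, 0.207], [-1.0, -0.0, 0.001]]
wrist_force: [-0.0, 0.4, -2.0]
gripper_width: 45.5
t 17.82 pos [550.7 251.1  65.7] yaw 11.98 w 45.6 F [ 0.7  0.  -2.2]
tool shift cm [ 6.17  0.04 -0.04]
```

View pics/w10.png

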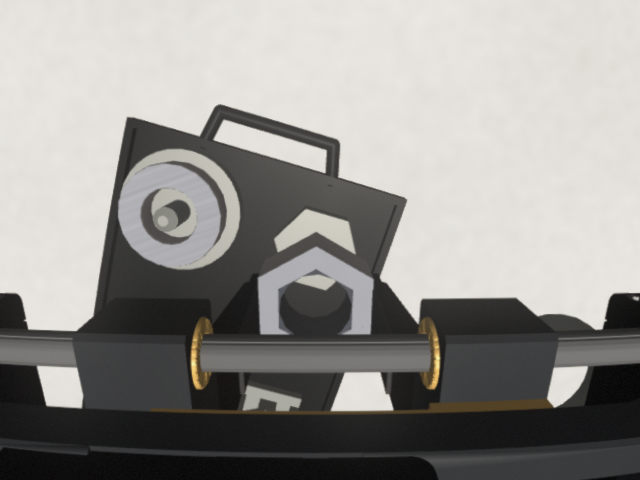

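```bash
python3 -m creep '[{"fingers":0.2,"x":1.2,"y":0,"z":0,"wx":0,"wy":0,"wz":0},{"fingers":0.2,"x":1.8,"y":0,"z":0,"wx":0,"wy":0,"wz":0},{"fingers":0.2,"x":1.6,"y":0,"z":0,"wx":0,"wy":0,"wz":0},{"fingers":0.2,"x":1,"y":0,"z":0,"wx":0,"wy":0,"wz":0},{"fingers":0.2,"x":0.5,"y":0,"z":0,"wx":0,"wy":0,"wz":0}]'
python3 -m creep '[{"fingers":0.2,"x":0.1,"y":0,"z":0,"wx":0,"wy":0,"wz":0},{"fingers":0.2,"x":0.1,"y":0,"z":0,"wx":0,"wy":0,"wz":0},{"fingers":0.2,"x":0.1,"y":0,"z":0,"wx":0,"wy":0,"wz":0},{"fingers":0.2,"x":0,"y":0,"z":0,"wx":0,"wy":0,"wz":0},{"fingers":0.2,"x":0,"y":0,"z":0,"wx":0,"wy":0,"wz":0}]'
```

```text
clock: 18.45
tool_pos: [550.0, 251.3, 3.1]
eef_rot: [[-0.001, -0.208, 0.978], [-0.0, 0.978, 0.208], [-1.0, -0.0, -0.001]]
wrist_force: [-0.2, 0.0, -1.9]
gripper_width: 45.5
clock: 19.08
tool_pos: [550.5, 251.4, 1.6]
eef_rot: [[0.001, -0.208, 0.978], [0.0, 0.978, 0.208], [-1.0, 0.0, 0.001]]
wrist_force: [-1.5, -0.3, 4.1]
gripper_width: 45.6
```

```bash
python3 -m creep '[{"fingers":0.62,"x":0,"y":0,"z":0,"wx":0,"wy":0,"wz":0},{"fingers":0.62,"x":0,"y":0,"z":0,"wx":0,"wy":0,"wz":0},{"fingers":0.62,"x":-1,"y":0,"z":0,"wx":0,"wy":0,"wz":0},{"fingers":0.62,"x":-3,"y":0,"z":0,"wx":0,"wy":0,"wz":0},{"fingers":0.62,"x":-5,"y":0,"z":0,"wx":0,"wy":0,"wz":0}]'
 python3 - <<'E'
from h import *
im=optics.read_camera("wrist")[:,:,::-1]
cv2.imwrite("pics/w11.png",im)
go(450.4,-232,90,-94.6)
E
```

```text
clock: 19.7
tool_pos: [549.6, 251.0, 91.4]
eef_rot: [[-0.003, -0.208, 0.978], [-0.001, 0.978, 0.208], [-1.0, -0.0, -0.003]]
wrist_force: [0.4, 0.7, 0.0]
gripper_width: 59.2
t 19.75 pos [552.4 252.1  98.6] yaw 12.01 w 58.9 F [2.  0.7 5.8]
tool shift cm [  0.69 -45.23 -20.06]
turn deg [106.61   0.24  -0.41]
```

View pics/w11.png

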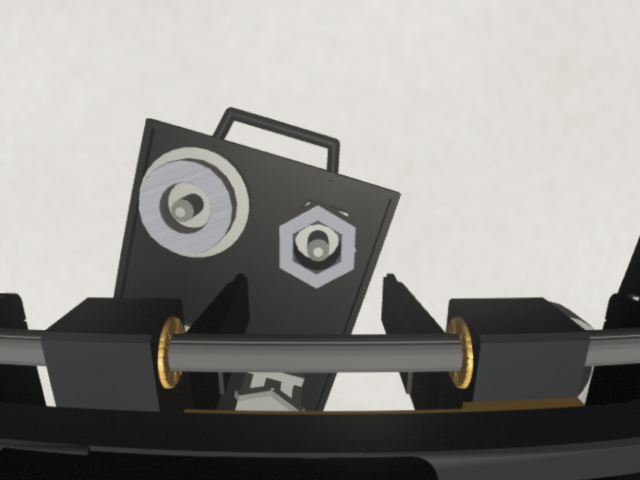

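```bash
python3 -m creep '[{"fingers":0.62,"x":0,"y":-4.52,"z":-1.98,"wx":0,"wy":0,"wz":0},{"fingers":0.62,"x":0,"y":-4.52,"z":-1.98,"wx":0,"wy":0,"wz":0},{"fingers":0.62,"x":0,"y":-4.52,"z":-1.98,"wx":0,"wy":0,"wz":0},{"fingers":0.62,"x":0,"y":-4.52,"z":-1.98,"wx":0,"wy":0,"wz":0},{"fingers":0.62,"x":0,"y":-4.52,"z":-1.98,"wx":0,"wy":0,"wz":0}]'
python3 -m creep '[{"fingers":0.62,"x":0,"y":-4.52,"z":-1.98,"wx":0,"wy":0,"wz":0},{"fingers":0.62,"x":0,"y":-4.52,"z":-1.98,"wx":0,"wy":0,"wz":0},{"fingers":0.62,"x":0,"y":-4.52,"z":-1.98,"wx":0,"wy":0,"wz":0},{"fingers":0.62,"x":0,"y":-4.52,"z":-1.98,"wx":0,"wy":0,"wz":0},{"fingers":0.62,"x":0,"y":-4.52,"z":-1.98,"wx":0,"wy":0,"wz":0}]'
python3 -m creep '[{"fingers":0.62,"x":0,"y":0,"z":0,"wx":10.5,"wy":0,"wz":0},{"fingers":0.62,"x":0,"y":0,"z":0,"wx":10.5,"wy":0,"wz":0},{"fingers":0.62,"x":0,"y":0,"z":0,"wx":10.5,"wy":0,"wz":0},{"fingers":0.62,"x":0,"y":0,"z":0,"wx":10.5,"wy":0,"wz":0},{"fingers":0.62,"x":0,"y":0,"z":0,"wx":10.5,"wy":0,"wz":0}]'
python3 -m creep '[{"fingers":0.62,"x":0,"y":0,"z":0,"wx":10.5,"wy":0,"wz":0},{"fingers":0.62,"x":0,"y":0,"z":0,"wx":10.5,"wy":0,"wz":0},{"fingers":0.62,"x":0,"y":0,"z":0,"wx":10.5,"wy":0,"wz":0},{"fingers":0.62,"x":0,"y":0,"z":0,"wx":10.5,"wy":0,"wz":0},{"fingers":0.62,"x":0,"y":0,"z":0,"wx":10.5,"wy":0,"wz":0}]'
python3 -m creep '[{"fingers":0.62,"x":0,"y":0,"z":0,"wx":1.6,"wy":0,"wz":0},{"fingers":0.62,"x":0,"y":0,"z":0,"wx":0,"wy":0,"wz":0},{"fingers":0.62,"x":0,"y":0,"z":0,"wx":0,"wy":0,"wz":0},{"fingers":0.62,"x":0,"y":0,"z":0,"wx":0,"wy":0,"wz":0},{"fingers":0.62,"x":0,"y":0,"z":0,"wx":0,"wy":0,"wz":0}]'
 python3 - <<'E'
from h import *
im=optics.read_camera("wrist")[:,:,::-1]
cv2.imwrite("pics/w12.png",im)
go(451,-232,30,-94.6)
E
```

```text
clock: 20.38
tool_pos: [500.2, 8.2, 91.7]
eef_rot: [[0.001, -0.208, 0.978], [-0.0, 0.978, 0.208], [-1.0, -0.0, 0.001]]
wrist_force: [0.3, -0.4, 0.1]
gripper_width: 59.0
clock: 21.0
tool_pos: [450.3, -233.7, 91.7]
eef_rot: [[0.001, -0.208, 0.978], [-0.001, 0.978, 0.208], [-1.0, -0.001, 0.001]]
wrist_force: [0.1, 0.0, -0.0]
gripper_width: 58.7
clock: 21.62
tool_pos: [450.7, -232.1, 91.6]
eef_rot: [[0.001, 0.654, 0.756], [-0.001, 0.756, -0.654], [-1.0, 0.0, 0.001]]
wrist_force: [0.0, 0.2, -0.8]
gripper_width: 59.1
clock: 22.25
tool_pos: [450.7, -232.0, 91.6]
eef_rot: [[0.001, 0.998, -0.058], [-0.0, -0.058, -0.998], [-1.0, 0.001, 0.0]]
wrist_force: [-1.3, 0.2, -0.9]
gripper_width: 58.9
clock: 22.88
tool_pos: [450.6, -231.9, 91.1]
eef_rot: [[-0.0, 0.997, -0.079], [-0.0, -0.079, -0.997], [-1.0, -0.0, 0.0]]
wrist_force: [-0.8, 0.6, -0.2]
gripper_width: 58.9
t 22.93 pos [ 450.6 -232.    91.1] yaw -94.57 w 58.6 F [ 0.3 -0.2  0.3]
tool shift cm [ 6.11  0.04 -0.  ]
turn deg [ 0.03  0.01 -0.  ]
```

View pics/w12.png

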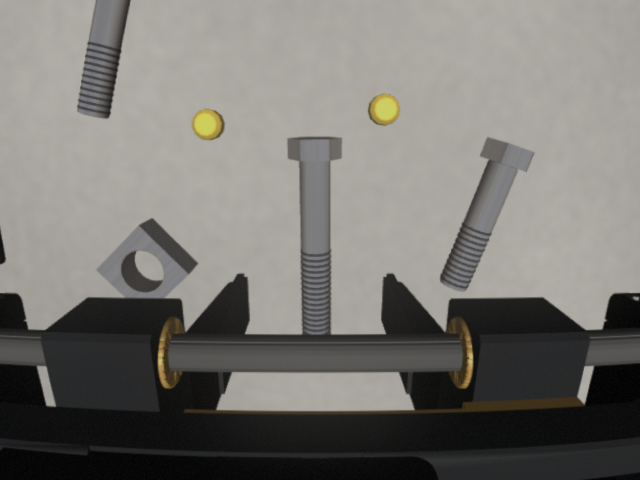

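Run:
```python
from h import *
print(p2w("wrist",[[315,161]],25).round(1),p2w("wrist",[[315,138]],15).round(1),p2w("wrist",[[300,200],[331,200],[302,300],[331,300]],12).round(1))
```

```text
[[ 502.1 -237.4   25. ]] [[ 515.8 -238.5   15. ]] [[ 476.5 -225.4   12. ]
 [ 474.8 -245.8   12. ]
 [ 405.2 -220.3   12. ]
 [ 403.6 -240.8   12. ]]
```

```bash
python3 -m creep '[{"fingers":0.62,"x":2,"y":0,"z":0.18,"wx":0,"wy":0,"wz":0},{"fingers":0.62,"x":3,"y":0,"z":0,"wx":0,"wy":0,"wz":0},{"fingers":0.62,"x":3,"y":0,"z":0,"wx":0,"wy":0,"wz":0},{"fingers":0.62,"x":2,"y":0,"z":0,"wx":0,"wy":0,"wz":0},{"fingers":0.5,"x":0.9,"y":0,"z":0,"wx":0,"wy":0,"wz":0}]'
python3 -m creep '[{"fingers":0.3,"x":0,"y":0,"z":0,"wx":0,"wy":0,"wz":0},{"fingers":0.1,"x":0,"y":0,"z":0,"wx":0,"wy":0,"wz":0},{"fingers":0,"x":0,"y":0,"z":0,"wx":0,"wy":0,"wz":0},{"fingers":0,"x":0,"y":0,"z":0,"wx":0,"wy":0,"wz":0},{"fingers":0,"x":0,"y":0,"z":0,"wx":0,"wy":0,"wz":0}]' 55
python3 -m creep '[{"fingers":0,"x":-1,"y":0,"z":0,"wx":0,"wy":0,"wz":0},{"fingers":0,"x":-2,"y":0,"z":0,"wx":0,"wy":0,"wz":0},{"fingers":0,"x":-3,"y":0,"z":0,"wx":0,"wy":0,"wz":0},{"fingers":0,"x":-3,"y":0,"z":0,"wx":0,"wy":0,"wz":0},{"fingers":0,"x":-3,"y":0,"z":0,"wx":0,"wy":0,"wz":0}]'
 python3 - <<'E'
from h import *
im=optics.read_camera("wrist")[:,:,::-1]
cv2.imwrite("pics/w13.png",im)
im=optics.read_camera("side")[:,:,::-1]
cv2.imwrite("pics/s13.png",im)
go(454.1,112.9,90,-4.7)
E
```

```text
clock: 23.55
tool_pos: [450.2, -233.6, -18.8]
eef_rot: [[-0.001, 0.997, -0.08], [0.001, -0.08, -0.997], [-1.0, -0.001, -0.001]]
wrist_force: [-0.1, 0.1, -0.2]
gripper_width: 53.5
clock: 24.18
tool_pos: [450.6, -233.6, -17.3]
eef_rot: [[0.0, 0.997, -0.08], [-0.0, -0.08, -0.997], [-1.0, 0.0, 0.0]]
wrist_force: [-0.2, 3.1, 6.8]
gripper_width: 19.1
clock: 24.8
tool_pos: [450.1, -233.7, 103.5]
eef_rot: [[-0.0, 0.997, -0.08], [-0.0, -0.08, -0.997], [-1.0, -0.0, 0.0]]
wrist_force: [0.7, -0.3, -4.3]
gripper_width: 18.8
t 24.9 pos [ 451.4 -234.5  104.9] yaw -94.6 w 19.1 F [ 0.2 -1.6 -5. ]
tool shift cm [  1.39  -2.52 -34.65]
turn deg [-8.99e+01  3.00e-01 -7.00e-02]
```

View pics/w13.png

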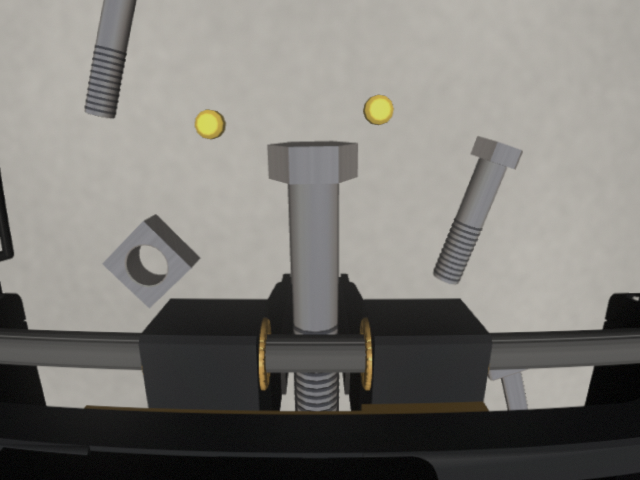

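View pics/s13.png

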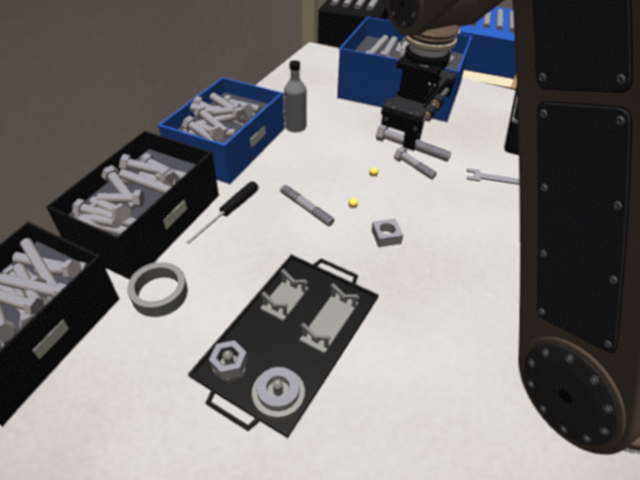

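Run:
```python
from h import *
s=ctrl.sense();z=s["tool_pos"][2]+29.7
for uv,zz in(((313,183),z+10),((313,183),z+15),((313,143),z)):
  X=p2w("wrist",[uv],zz)[0]; print((s["eef_rot"].T@(X-s["tool_pos"])).round(1))
# thread start as alt
```

```text
[-39.5  51.5   0.6]
[-44.5  52.2   0.6]
[-29.4  65.8   0.6]
```

```bash
python3 -m creep '[{"fingers":0,"x":0,"y":0,"z":0,"wx":-10,"wy":0,"wz":0},{"fingers":0,"x":0,"y":0,"z":0,"wx":-10,"wy":0,"wz":0},{"fingers":0,"x":0,"y":0,"z":0,"wx":-10,"wy":0,"wz":0},{"fingers":0,"x":0,"y":0,"z":0,"wx":-10,"wy":0,"wz":0},{"fingers":0,"x":0,"y":0,"z":0,"wx":-10,"wy":0,"wz":0}]'
python3 -m creep '[{"fingers":0,"x":0,"y":0,"z":0,"wx":-10,"wy":0,"wz":0},{"fingers":0,"x":0,"y":0,"z":0,"wx":-10,"wy":0,"wz":0},{"fingers":0,"x":0,"y":0,"z":0,"wx":-10,"wy":0,"wz":0},{"fingers":0,"x":0,"y":0,"z":0,"wx":-10,"wy":0,"wz":0},{"fingers":0,"x":0,"y":0,"z":0,"wx":0,"wy":0,"wz":0}]'
python3 -m creep '[{"fingers":0,"x":0,"y":4,"z":-0.3,"wx":0,"wy":0,"wz":0},{"fingers":0,"x":0,"y":4,"z":-0.3,"wx":0,"wy":0,"wz":0},{"fingers":0,"x":0,"y":4,"z":-0.3,"wx":0,"wy":0,"wz":0},{"fingers":0,"x":0,"y":4,"z":-0.3,"wx":0,"wy":0,"wz":0},{"fingers":0,"x":0,"y":4,"z":-0.3,"wx":0,"wy":0,"wz":0}]'
python3 -m creep '[{"fingers":0,"x":0,"y":5,"z":-0.3,"wx":0,"wy":0,"wz":0},{"fingers":0,"x":0,"y":5,"z":-0.3,"wx":0,"wy":0,"wz":0},{"fingers":0,"x":0,"y":3.6,"z":-0.3,"wx":0,"wy":0,"wz":0},{"fingers":0,"x":0,"y":2,"z":-0.13,"wx":0,"wy":0,"wz":0},{"fingers":0,"x":0,"y":0,"z":0,"wx":0,"wy":0,"wz":0}]'
 python3 - <<'E'
from h import *
im=optics.read_camera("wrist")[:,:,::-1]
cv2.imwrite("pics/w14.png",im)
go(454.7,124.7,50,-4.7)
E
```

```text
clock: 25.52
tool_pos: [449.9, -233.5, 101.1]
eef_rot: [[-0.001, 0.698, 0.716], [0.001, 0.716, -0.698], [-1.0, -0.0, -0.001]]
wrist_force: [-0.3, 0.4, -4.1]
gripper_width: 19.0
clock: 26.15
tool_pos: [450.0, -233.5, 101.3]
eef_rot: [[-0.001, 0.081, 0.997], [0.001, 0.997, -0.081], [-1.0, 0.001, -0.001]]
wrist_force: [0.7, -0.4, -4.7]
gripper_width: 19.3
clock: 26.78
tool_pos: [451.2, -32.0, 101.7]
eef_rot: [[-0.0, 0.085, 0.996], [-0.0, 0.996, -0.085], [-1.0, -0.0, -0.0]]
wrist_force: [0.2, 0.5, -4.3]
gripper_width: 19.0
clock: 27.4
tool_pos: [453.4, 124.1, 101.6]
eef_rot: [[-0.001, 0.082, 0.997], [-0.0, 0.997, -0.082], [-1.0, -0.0, -0.001]]
wrist_force: [-0.0, -0.3, -4.5]
gripper_width: 18.8
t 27.45 pos [453.5 123.3 101.7] yaw -4.69 w 19.1 F [-0.3  0.1 -3.4]
tool shift cm [5.17 0.15 0.11]
turn deg [ 0.01 -0.03  0.02]
```

View pics/w14.png

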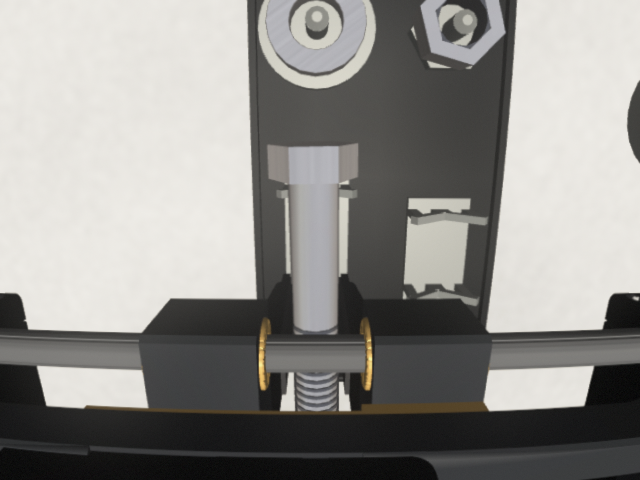

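Run:
```python
from h import *
X=p2w("wrist",[[278,192],[356,192],[317,190]],39);print(X.round(1))
c=X[2]-45*np.array([.082,.997,0]);print("long c",c)
Y=p2w("wrist",[[412,216],[487,220],[405,292],[482,296]],39);print(Y.round(1),Y.mean(0))
print(p2w("wrist",[[317,18]],44))
s=ctrl.sense()
```

```text
[[431.9 158.2  39. ]
 [480.1 154.2  39. ]
 [456.1 157.5  39. ]]
long c [452.41628404 112.59350463  39.        ]
[[514.6 136.2  39. ]
 [563.2 129.8  39. ]
 [508.8  85.1  39. ]
 [561.2  77.4  39. ]] [536.96121863 107.11915534  39.        ]
[[464.14748735 255.69945549  44.        ]]
```

```bash
python3 -m creep '[{"fingers":0,"x":2,"y":0.2,"z":0.05,"wx":0,"wy":0,"wz":0},{"fingers":0,"x":2.5,"y":0,"z":0,"wx":0,"wy":0,"wz":0},{"fingers":0,"x":2.2,"y":0,"z":0,"wx":0,"wy":0,"wz":0},{"fingers":0,"x":1.5,"y":0,"z":0,"wx":0,"wy":0,"wz":0},{"fingers":0,"x":0.8,"y":0,"z":0,"wx":0,"wy":0,"wz":0}]'
python3 -m creep '[{"fingers":0,"x":0.2,"y":0,"z":0,"wx":0,"wy":0,"wz":0},{"fingers":0,"x":0.1,"y":0,"z":0,"wx":0,"wy":0,"wz":0},{"fingers":0,"x":0.1,"y":0,"z":0,"wx":0,"wy":0,"wz":0},{"fingers":0,"x":0,"y":0,"z":0,"wx":0,"wy":0,"wz":0},{"fingers":0,"x":0,"y":0,"z":0,"wx":0,"wy":0,"wz":0}]'
 python3 - <<'E'
from h import *
im=optics.read_camera("side")[:,:,::-1]
cv2.imwrite("pics/s15.png",cv2.resize(im[240:440,180:380],None,fx=3,fy=3))
E
```

```text
clock: 28.08
tool_pos: [454.3, 124.1, 11.3]
eef_rot: [[-0.001, 0.083, 0.997], [-0.0, 0.997, -0.083], [-1.0, -0.0, -0.001]]
wrist_force: [0.4, -0.0, -3.7]
gripper_width: 18.6
clock: 28.7
tool_pos: [454.5, 125.1, 8.3]
eef_rot: [[0.0, 0.08, 0.997], [-0.0, 0.997, -0.08], [-1.0, -0.0, 0.0]]
wrist_force: [-0.0, -0.1, -3.2]
gripper_width: 19.0
```

View pics/s15.png

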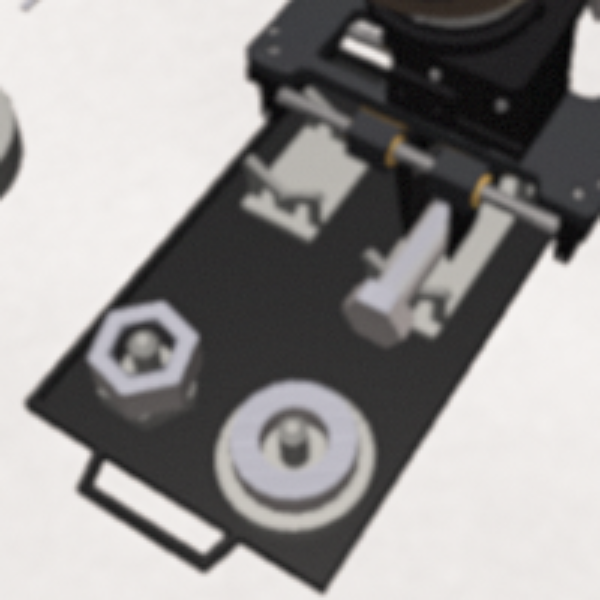

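```bash
python3 -m creep '[{"fingers":0,"x":0.1,"y":0,"z":0,"wx":0,"wy":0,"wz":0},{"fingers":0,"x":0.1,"y":0,"z":0,"wx":0,"wy":0,"wz":0},{"fingers":0,"x":0.05,"y":0,"z":0,"wx":0,"wy":0,"wz":0},{"fingers":0,"x":0,"y":0,"z":0,"wx":0,"wy":0,"wz":0},{"fingers":0,"x":0,"y":0,"z":0,"wx":0,"wy":0,"wz":0}]'
```

```text
clock: 29.38
tool_pos: [454.6, 125.1, 6.0]
eef_rot: [[0.001, 0.08, 0.997], [0.0, 0.997, -0.08], [-1.0, 0.0, 0.001]]
wrist_force: [-0.7, 1.0, 8.9]
gripper_width: 19.0
```

Contact; release gently and lift.

```bash
python3 -m creep '[{"fingers":0.25,"x":0,"y":0,"z":0,"wx":0,"wy":0,"wz":0},{"fingers":0.32,"x":0,"y":0,"z":0,"wx":0,"wy":0,"wz":0},{"fingers":0.4,"x":0,"y":0,"z":0,"wx":0,"wy":0,"wz":0},{"fingers":0.4,"x":0,"y":0,"z":0,"wx":0,"wy":0,"wz":0},{"fingers":0.4,"x":-1,"y":0,"z":0,"wx":0,"wy":0,"wz":0}]'
python3 -m creep '[{"fingers":0.4,"x":-2,"y":0,"z":0,"wx":0,"wy":0,"wz":0},{"fingers":0.4,"x":-3,"y":0,"z":0,"wx":0,"wy":0,"wz":0},{"fingers":0.4,"x":-3,"y":0,"z":0,"wx":0,"wy":0,"wz":0},{"fingers":0.4,"x":-1,"y":0,"z":0,"wx":0,"wy":0,"wz":0},{"fingers":0.4,"x":0,"y":0,"z":0,"wx":0,"wy":0,"wz":0}]'
 python3 - <<'E'
from h import *
im=optics.read_camera("wrist")[:,:,::-1]
cv2.imwrite("pics/w16.png",im)
go(459,-346,90,-21.4-90)
E
```

```text
clock: 30.0
tool_pos: [454.1, 125.0, 15.5]
eef_rot: [[-0.001, 0.08, 0.997], [-0.0, 0.997, -0.08], [-1.0, -0.0, -0.001]]
wrist_force: [-0.3, -0.4, 0.5]
gripper_width: 38.2
clock: 30.62
tool_pos: [454.5, 125.1, 105.9]
eef_rot: [[0.001, 0.08, 0.997], [0.0, 0.997, -0.08], [-1.0, 0.0, 0.001]]
wrist_force: [0.3, -0.6, -0.3]
gripper_width: 38.3
t 30.68 pos [454.2 125.  105.2] yaw -4.6 w 38.0 F [ 0.2  0.2 -0.1]
tool shift cm [  1.53 -46.91   4.25]
turn deg [1.068e+02 0.000e+00 2.000e-02]
```

View pics/w16.png

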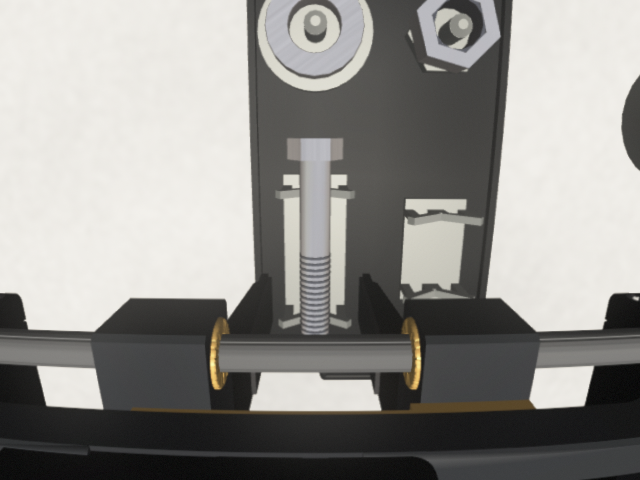

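```bash
python3 - <<'E'
from h import *
X=p2w("wrist",[[316,160]],50)[0];print("junction",X, "proj along from c", (X-[452.7,112.7,0])@[.082,.997,0], "expected 65")
E
python3 -m creep '[{"fingers":0.4,"x":0,"y":-4.69,"z":0.41,"wx":0,"wy":0,"wz":0},{"fingers":0.5,"x":0,"y":-4.69,"z":0.41,"wx":0,"wy":0,"wz":0},{"fingers":0.5,"x":0,"y":-4.69,"z":0.41,"wx":0,"wy":0,"wz":0},{"fingers":0.6,"x":0,"y":-4.69,"z":0.41,"wx":0,"wy":0,"wz":0},{"fingers":0.6,"x":0,"y":-4.69,"z":0.41,"wx":0,"wy":0,"wz":0}]'
python3 -m creep '[{"fingers":0.6,"x":0,"y":-4.69,"z":0.41,"wx":0,"wy":0,"wz":0},{"fingers":0.6,"x":0,"y":-4.69,"z":0.41,"wx":0,"wy":0,"wz":0},{"fingers":0.6,"x":0,"y":-4.69,"z":0.41,"wx":0,"wy":0,"wz":0},{"fingers":0.6,"x":0,"y":-4.69,"z":0.41,"wx":0,"wy":0,"wz":0},{"fingers":0.6,"x":0,"y":-4.69,"z":0.41,"wx":0,"wy":0,"wz":0}]'
python3 -m creep '[{"fingers":0.6,"x":0,"y":0,"z":0,"wx":10.5,"wy":0,"wz":0},{"fingers":0.6,"x":0,"y":0,"z":0,"wx":10.5,"wy":0,"wz":0},{"fingers":0.6,"x":0,"y":0,"z":0,"wx":10.5,"wy":0,"wz":0},{"fingers":0.6,"x":0,"y":0,"z":0,"wx":10.5,"wy":0,"wz":0},{"fingers":0.6,"x":0,"y":0,"z":0,"wx":10.5,"wy":0,"wz":0}]'
python3 -m creep '[{"fingers":0.6,"x":0,"y":0,"z":0,"wx":10.5,"wy":0,"wz":0},{"fingers":0.6,"x":0,"y":0,"z":0,"wx":10.5,"wy":0,"wz":0},{"fingers":0.6,"x":0,"y":0,"z":0,"wx":10.5,"wy":0,"wz":0},{"fingers":0.6,"x":0,"y":0,"z":0,"wx":10.5,"wy":0,"wz":0},{"fingers":0.6,"x":0,"y":0,"z":0,"wx":10.5,"wy":0,"wz":0}]'
python3 -m creep '[{"fingers":0.6,"x":0.5,"y":0,"z":0,"wx":1.8,"wy":0,"wz":0},{"fingers":0.6,"x":0.5,"y":0,"z":0,"wx":0,"wy":0,"wz":0},{"fingers":0.6,"x":0,"y":0,"z":0,"wx":0,"wy":0,"wz":0},{"fingers":0.6,"x":0,"y":0,"z":0,"wx":0,"wy":0,"wz":0},{"fingers":0.6,"x":0,"y":0,"z":0,"wx":0,"wy":0,"wz":0}]'
 python3 - <<'E'
from h import *
im=optics.read_camera("wrist")[:,:,::-1]
cv2.imwrite("pics/w17.png",im)
go(458,-345.6,-17.5,-111.4)
E
```

```text
junction [457.71582748 178.13138432  50.        ] proj along from c 65.64638802113431 expected 65
clock: 31.3
tool_pos: [455.4, -111.7, 104.4]
eef_rot: [[-0.002, 0.08, 0.997], [0.001, 0.997, -0.08], [-1.0, 0.001, -0.002]]
wrist_force: [0.3, -0.4, 0.3]
gripper_width: 56.2
clock: 31.92
tool_pos: [457.1, -347.0, 104.1]
eef_rot: [[-0.002, 0.08, 0.997], [0.001, 0.997, -0.08], [-1.0, 0.001, -0.002]]
wrist_force: [0.2, 0.8, -0.3]
gripper_width: 57.1
clock: 32.55
tool_pos: [457.3, -345.3, 104.0]
eef_rot: [[-0.002, 0.843, 0.538], [0.002, 0.538, -0.843], [-1.0, -0.001, -0.002]]
wrist_force: [0.9, -0.2, -0.7]
gripper_width: 56.8
clock: 33.17
tool_pos: [457.3, -345.3, 104.0]
eef_rot: [[-0.002, 0.94, -0.341], [0.002, -0.341, -0.94], [-1.0, -0.002, -0.001]]
wrist_force: [0.3, -0.6, 0.3]
gripper_width: 57.4
clock: 33.8
tool_pos: [457.8, -345.8, 95.8]
eef_rot: [[0.0, 0.931, -0.364], [-0.0, -0.364, -0.931], [-1.0, 0.0, 0.0]]
wrist_force: [0.4, -0.5, -0.1]
gripper_width: 56.9
t 33.85 pos [ 457.8 -345.8   95.8] yaw -111.37 w 57.0 F [-0.6  0.3  1. ]
tool shift cm [ 1.133e+01  1.000e-02 -3.000e-02]
turn deg [ 0.03  0.01 -0.02]
```

View pics/w17.png

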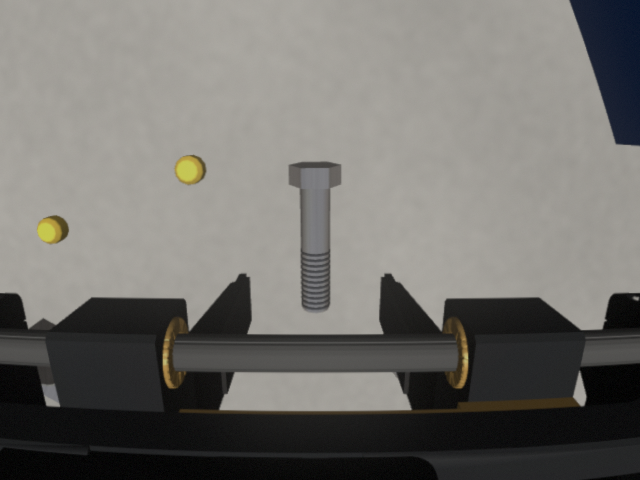

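Run:
```python
from h import *
s=ctrl.sense()
for uv,z in(((315,187),25),((315,309),8)):
  X=p2w("wrist",[uv],z)[0]; print((s["eef_rot"].T@(X-s["tool_pos"])).round(1))
```

```text
[70.8 35.5  1.6]
[ 87.8 -56.6   1.5]
```

```bash
python3 -m creep '[{"fingers":0.6,"x":2,"y":-0.3,"z":0.12,"wx":0,"wy":0,"wz":0},{"fingers":0.6,"x":3,"y":0,"z":0,"wx":0,"wy":0,"wz":0},{"fingers":0.6,"x":3,"y":0,"z":0,"wx":0,"wy":0,"wz":0},{"fingers":0.6,"x":2.3,"y":0,"z":0,"wx":0,"wy":0,"wz":0},{"fingers":0.5,"x":1,"y":0,"z":0,"wx":0,"wy":0,"wz":0}]'
python3 -m creep '[{"fingers":0.3,"x":0,"y":0,"z":0,"wx":0,"wy":0,"wz":0},{"fingers":0.1,"x":0,"y":0,"z":0,"wx":0,"wy":0,"wz":0},{"fingers":0,"x":0,"y":0,"z":0,"wx":0,"wy":0,"wz":0},{"fingers":0,"x":0,"y":0,"z":0,"wx":0,"wy":0,"wz":0},{"fingers":0,"x":0,"y":0,"z":0,"wx":0,"wy":0,"wz":0}]' 55
python3 -m creep '[{"fingers":0,"x":-1,"y":0,"z":0,"wx":0,"wy":0,"wz":0},{"fingers":0,"x":-2,"y":0,"z":0,"wx":0,"wy":0,"wz":0},{"fingers":0,"x":-3,"y":0,"z":0,"wx":0,"wy":0,"wz":0},{"fingers":0,"x":-3,"y":0,"z":0,"wx":0,"wy":0,"wz":0},{"fingers":0,"x":-3,"y":0,"z":0,"wx":0,"wy":0,"wz":0}]'
 python3 - <<'E'
from h import *
im=optics.read_camera("wrist")[:,:,::-1]
cv2.imwrite("pics/w18.png",im)
s=ctrl.sense()
go(540,105,100,-4.7)
E
```

```text
clock: 34.48
tool_pos: [454.2, -345.5, -18.3]
eef_rot: [[-0.001, 0.931, -0.365], [0.001, -0.365, -0.931], [-1.0, -0.001, -0.0]]
wrist_force: [-0.2, -0.5, 1.3]
gripper_width: 51.5
clock: 35.1
tool_pos: [454.8, -345.8, -16.7]
eef_rot: [[0.001, 0.931, -0.365], [-0.001, -0.365, -0.931], [-1.0, 0.001, 0.0]]
wrist_force: [-0.4, 1.9, 7.6]
gripper_width: 19.0
clock: 35.72
tool_pos: [454.2, -345.5, 103.9]
eef_rot: [[-0.0, 0.931, -0.365], [0.0, -0.365, -0.931], [-1.0, -0.0, -0.0]]
wrist_force: [-0.4, 0.1, -3.0]
gripper_width: 18.7
t 35.77 pos [ 455.4 -346.6  107.5] yaw -111.39 w 18.8 F [ 2.6 -1.6  0.7]
tool shift cm [  0.63  -8.6  -45.14]
turn deg [-1.0669e+02  3.1000e-01 -7.0000e-02]
```

View pics/w18.png

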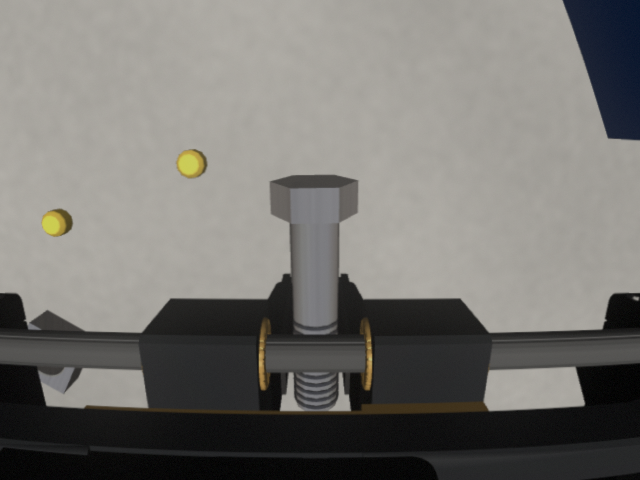

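Run:
```python
from h import *
s=ctrl.sense();z=s["tool_pos"][2]+29.1
for uv,zz in(((313,222),z+12),((313,178),z)):
  X=p2w("wrist",[uv],zz)[0]; print((s["eef_rot"].T@(X-s["tool_pos"])).round(1))
```

```text
[-40.9  37.5   0.9]
[-28.9  52.6   0.9]
```

```bash
python3 -m creep '[{"fingers":0,"x":0,"y":0,"z":0,"wx":-10.6,"wy":0,"wz":0},{"fingers":0,"x":0,"y":0,"z":0,"wx":-10.6,"wy":0,"wz":0},{"fingers":0,"x":0,"y":0,"z":0,"wx":-10.6,"wy":0,"wz":0},{"fingers":0,"x":0,"y":0,"z":0,"wx":-10.6,"wy":0,"wz":0},{"fingers":0,"x":0,"y":0,"z":0,"wx":-10.6,"wy":0,"wz":0}]'
python3 -m creep '[{"fingers":0,"x":0,"y":0,"z":0,"wx":-10.6,"wy":0,"wz":0},{"fingers":0,"x":0,"y":0,"z":0,"wx":-10.6,"wy":0,"wz":0},{"fingers":0,"x":0,"y":0,"z":0,"wx":-10.6,"wy":0,"wz":0},{"fingers":0,"x":0,"y":0,"z":0,"wx":-10.6,"wy":0,"wz":0},{"fingers":0,"x":0,"y":0,"z":0,"wx":-10.6,"wy":0,"wz":0}]'
python3 -m creep '[{"fingers":0,"x":0,"y":4.64,"z":0.48,"wx":-0.7,"wy":0,"wz":0},{"fingers":0,"x":0,"y":4.64,"z":0.48,"wx":0,"wy":0,"wz":0},{"fingers":0,"x":0,"y":4.64,"z":0.48,"wx":0,"wy":0,"wz":0},{"fingers":0,"x":0,"y":4.64,"z":0.48,"wx":0,"wy":0,"wz":0},{"fingers":0,"x":0,"y":4.64,"z":0.48,"wx":0,"wy":0,"wz":0}]'
python3 -m creep '[{"fingers":0,"x":0,"y":4.64,"z":0.48,"wx":0,"wy":0,"wz":0},{"fingers":0,"x":0,"y":4.64,"z":0.48,"wx":0,"wy":0,"wz":0},{"fingers":0,"x":0,"y":4.64,"z":0.48,"wx":0,"wy":0,"wz":0},{"fingers":0,"x":0,"y":4.64,"z":0.48,"wx":0,"wy":0,"wz":0},{"fingers":0,"x":0,"y":4.64,"z":0.48,"wx":0,"wy":0,"wz":0}]'
python3 -m creep '[{"fingers":0,"x":1,"y":0,"z":0,"wx":0,"wy":0,"wz":0},{"fingers":0,"x":1,"y":0,"z":0,"wx":0,"wy":0,"wz":0},{"fingers":0,"x":0,"y":0,"z":0,"wx":0,"wy":0,"wz":0},{"fingers":0,"x":0,"y":0,"z":0,"wx":0,"wy":0,"wz":0},{"fingers":0,"x":0,"y":0,"z":0,"wx":0,"wy":0,"wz":0}]'
 python3 - <<'E'
from h import *
im=optics.read_camera("wrist")[:,:,::-1]
cv2.imwrite("pics/w19.png",im)
s=ctrl.sense()
go(539.9,112.5,7,-4.7)
E
```

```text
clock: 36.4
tool_pos: [454.2, -345.5, 102.1]
eef_rot: [[-0.001, 0.848, 0.529], [0.0, 0.529, -0.848], [-1.0, -0.0, -0.001]]
wrist_force: [-0.2, -0.7, -3.8]
gripper_width: 19.1
clock: 37.02
tool_pos: [454.2, -345.5, 102.1]
eef_rot: [[-0.001, 0.088, 0.996], [0.0, 0.996, -0.088], [-1.0, 0.0, -0.001]]
wrist_force: [0.1, 0.9, -3.8]
gripper_width: 18.9
clock: 37.65
tool_pos: [497.8, -115.1, 102.3]
eef_rot: [[-0.0, 0.082, 0.997], [-0.0, 0.997, -0.082], [-1.0, -0.0, -0.0]]
wrist_force: [0.4, -0.5, -3.4]
gripper_width: 19.0
clock: 38.28
tool_pos: [540.7, 114.1, 102.2]
eef_rot: [[-0.0, 0.082, 0.997], [-0.0, 0.997, -0.082], [-1.0, -0.0, -0.0]]
wrist_force: [1.1, -0.8, -2.9]
gripper_width: 19.3
clock: 38.9
tool_pos: [541.0, 112.2, 82.9]
eef_rot: [[0.0, 0.083, 0.997], [-0.0, 0.997, -0.083], [-1.0, -0.0, 0.0]]
wrist_force: [-0.6, 0.1, -2.9]
gripper_width: 18.4
t 38.95 pos [541.1 112.3  82.9] yaw -4.73 w 19.1 F [ 0.6 -0.7 -3.2]
tool shift cm [ 7.59  0.01 -0.12]
turn deg [-0.03  0.03 -0.  ]
```

View pics/w19.png

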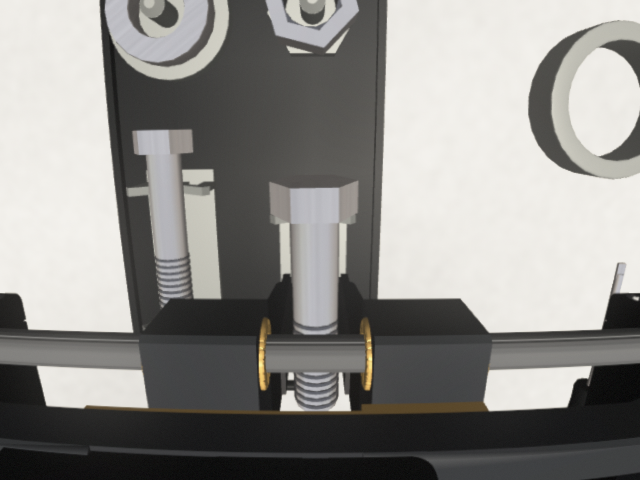

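```bash
python3 -m creep '[{"fingers":0,"x":1.5,"y":0,"z":-0.1,"wx":0,"wy":0,"wz":0},{"fingers":0,"x":2,"y":0,"z":0,"wx":0,"wy":0,"wz":0},{"fingers":0,"x":1.8,"y":0,"z":0,"wx":0,"wy":0,"wz":0},{"fingers":0,"x":1.2,"y":0,"z":0,"wx":0,"wy":0,"wz":0},{"fingers":0,"x":0.6,"y":0,"z":0,"wx":0,"wy":0,"wz":0}]'
python3 -m creep '[{"fingers":0,"x":0.2,"y":0,"z":0,"wx":0,"wy":0,"wz":0},{"fingers":0,"x":0.1,"y":0,"z":0,"wx":0,"wy":0,"wz":0},{"fingers":0,"x":0.1,"y":0,"z":0,"wx":0,"wy":0,"wz":0},{"fingers":0,"x":0,"y":0,"z":0,"wx":0,"wy":0,"wz":0},{"fingers":0,"x":0,"y":0,"z":0,"wx":0,"wy":0,"wz":0}]'
 python3 - <<'E'
from h import *
im=optics.read_camera("side")[:,:,::-1]
cv2.imwrite("pics/s20.png",cv2.resize(im[240:440,180:380],None,fx=3,fy=3))
E
```

```text
clock: 39.58
tool_pos: [539.6, 112.7, 10.7]
eef_rot: [[-0.001, 0.082, 0.997], [-0.0, 0.997, -0.082], [-1.0, -0.0, -0.001]]
wrist_force: [0.4, 0.2, -2.3]
gripper_width: 18.7
clock: 40.2
tool_pos: [540.2, 112.9, 8.1]
eef_rot: [[0.001, 0.082, 0.997], [0.0, 0.997, -0.082], [-1.0, 0.0, 0.001]]
wrist_force: [-2.1, 2.9, 5.1]
gripper_width: 19.0
```

View pics/s20.png

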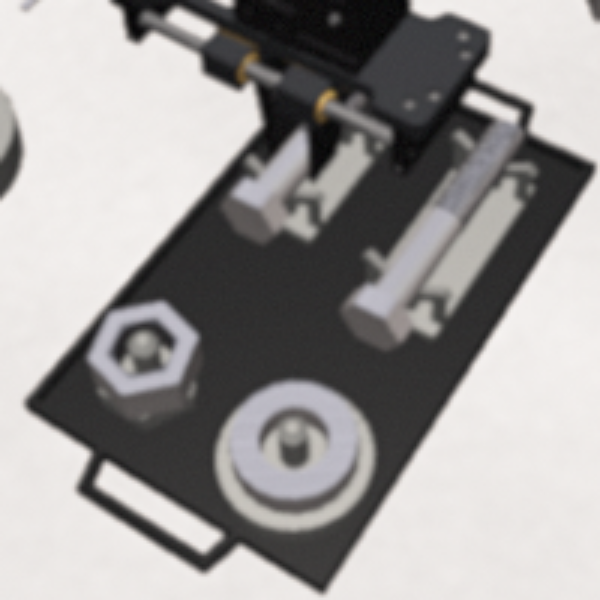

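```bash
python3 -m creep '[{"fingers":0,"x":0.1,"y":0,"z":0,"wx":0,"wy":0,"wz":0},{"fingers":0,"x":0,"y":0,"z":0,"wx":0,"wy":0,"wz":0},{"fingers":0.25,"x":0,"y":0,"z":0,"wx":0,"wy":0,"wz":0},{"fingers":0.32,"x":0,"y":0,"z":0,"wx":0,"wy":0,"wz":0},{"fingers":0.4,"x":0,"y":0,"z":0,"wx":0,"wy":0,"wz":0}]'
python3 -m creep '[{"fingers":0.4,"x":0,"y":0,"z":0,"wx":0,"wy":0,"wz":0},{"fingers":0.4,"x":-2,"y":0,"z":0,"wx":0,"wy":0,"wz":0},{"fingers":0.4,"x":-3,"y":0,"z":0,"wx":0,"wy":0,"wz":0},{"fingers":0.4,"x":-3,"y":0,"z":0,"wx":0,"wy":0,"wz":0},{"fingers":0.4,"x":-2,"y":0,"z":0,"wx":0,"wy":0,"wz":0}]'
python3 -m creep '[{"fingers":0.4,"x":-1,"y":-4,"z":0,"wx":0,"wy":0,"wz":0},{"fingers":0.4,"x":-1,"y":-5,"z":0,"wx":0,"wy":0,"wz":0},{"fingers":0.4,"x":-1,"y":-4,"z":0,"wx":0,"wy":0,"wz":0},{"fingers":0.4,"x":0,"y":0,"z":0,"wx":0,"wy":0,"wz":0},{"fingers":0.4,"x":0,"y":0,"z":0,"wx":0,"wy":0,"wz":0}]'
 python3 - <<'E'
from h import *
im=optics.read_camera("wrist")[:,:,::-1]
cv2.imwrite("pics/w21.png",im)
s=optics.read_camera("side")[:,:,::-1];cv2.imwrite("pics/s21.png",cv2.resize(s[240:440,180:380],None,fx=3,fy=3))
t=optics.read_camera("top")[:,:,::-1];cv2.imwrite("pics/t21.png",t)
E
```

```text
clock: 40.88
tool_pos: [539.9, 112.7, 6.5]
eef_rot: [[0.0, 0.082, 0.997], [-0.0, 0.997, -0.082], [-1.0, -0.0, 0.0]]
wrist_force: [-0.6, -0.8, 0.6]
gripper_width: 35.0
clock: 41.5
tool_pos: [540.1, 112.8, 107.9]
eef_rot: [[0.001, 0.082, 0.997], [-0.0, 0.997, -0.082], [-1.0, 0.0, 0.001]]
wrist_force: [0.2, 0.0, 0.4]
gripper_width: 37.8
clock: 42.12
tool_pos: [529.1, -16.5, 136.5]
eef_rot: [[-0.0, 0.082, 0.997], [0.0, 0.997, -0.082], [-1.0, 0.0, -0.0]]
wrist_force: [0.3, 0.1, -1.1]
gripper_width: 38.0
```

View pics/w21.png

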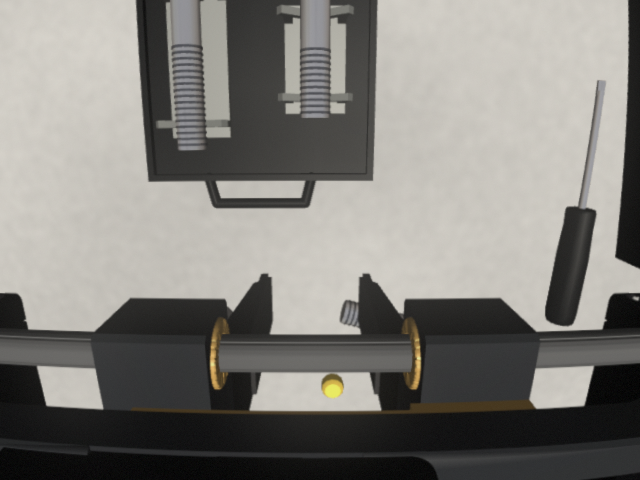

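View pics/s21.png

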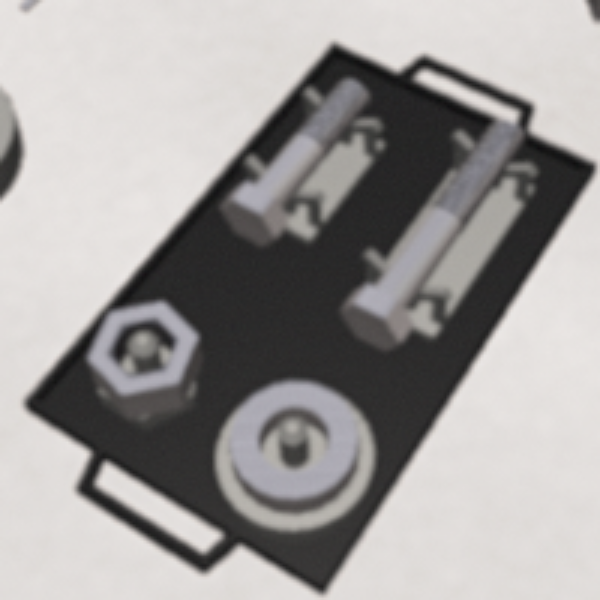

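View pics/t21.png

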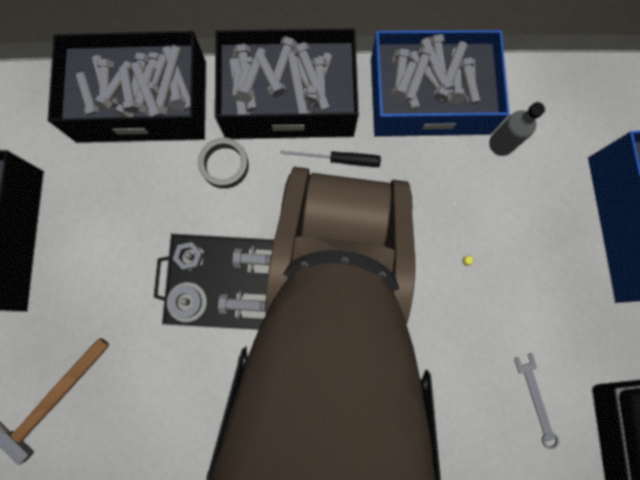

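```bash
python3 - <<'E'
from h import *
u=np.array([.082,.997,0])
for n,pl,tail,off,L in(("short",[[279,98],[352,98]],[[315,117]],28,45),("long",[[157,125],[230,123]],[[192,150]],45,65)):
  P=p2w("wrist",pl,39);T=p2w("wrist",tail,36)[0]
  print(n,P.round(1).tolist(),T.round(1),"tail beyond plate",((P.mean(0)-T)@u).round(1),"want",L-off)
E
python3 -m creep '[{"fingers":0.4,"x":-1,"y":-4,"z":0,"wx":0,"wy":0,"wz":0},{"fingers":0.4,"x":-1,"y":-5,"z":0,"wx":0,"wy":0,"wz":0},{"fingers":0.4,"x":-1,"y":-5,"z":0,"wx":0,"wy":0,"wz":0},{"fingers":0.4,"x":0,"y":-5,"z":0,"wx":0,"wy":0,"wz":0},{"fingers":0.4,"x":0,"y":-5,"z":0,"wx":0,"wy":0,"wz":0}]'
python3 -m creep '[{"fingers":0.4,"x":0,"y":-4,"z":0,"wx":0,"wy":0,"wz":0},{"fingers":0.4,"x":0,"y":-5,"z":0,"wx":0,"wy":0,"wz":0},{"fingers":0.4,"x":0,"y":-5,"z":0,"wx":0,"wy":0,"wz":0},{"fingers":0.4,"x":0,"y":-5,"z":0,"wx":0,"wy":0,"wz":0},{"fingers":0.4,"x":0,"y":0,"z":0,"wx":0,"wy":0,"wz":0}]'
python3 - <<'E'
from h import *
t=optics.read_camera("top")[:,:,::-1]
cv2.imwrite("pics/t22.png",cv2.resize(t[190:350,150:420],None,fx=2.9,fy=2.9,interpolation=cv2.INTER_CUBIC))
E
```

```text
short [[511.1, 77.7, 39.0], [559.9, 73.7, 39.0]] [534.1  63.3  36. ] tail beyond plate 12.5 want 17
long [[425.2, 68.0, 39.0], [476.1, 64.3, 39.0]] [446.4  48.6  36. ] tail beyond plate 17.8 want 20
clock: 42.9
tool_pos: [509.7, -256.7, 166.6]
eef_rot: [[-0.0, 0.081, 0.997], [-0.0, 0.997, -0.081], [-1.0, -0.0, -0.0]]
wrist_force: [1.3, 0.3, -0.3]
gripper_width: 37.9
clock: 43.52
tool_pos: [493.8, -447.5, 165.6]
eef_rot: [[-0.0, 0.084, 0.996], [0.0, 0.996, -0.084], [-1.0, 0.0, -0.0]]
wrist_force: [0.5, 0.6, -0.8]
gripper_width: 38.1
```

View pics/t22.png

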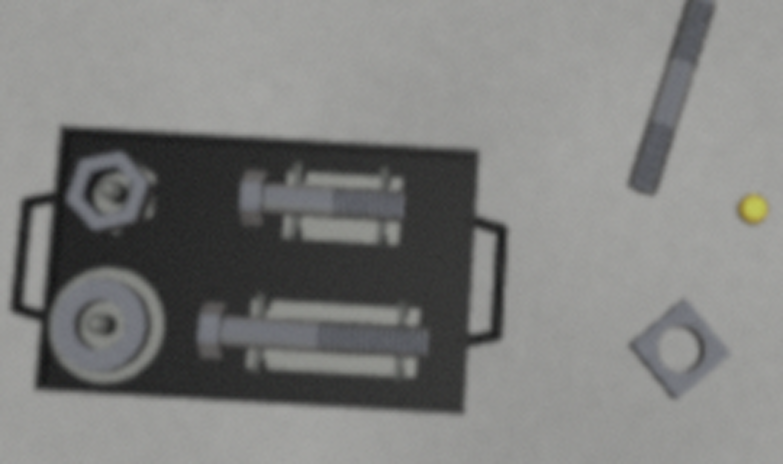

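Run:
```python
from h import *
B=lambda P:(np.array(P)+.5)/2.9-.5+[150,190]
mm=model("top");f=lambda P,z:p2w("top",B(P),z,mm)
u=np.array([.082,.997,0]);v=np.array([.997,-.082,0])
for n,ends,c in(("short",[[240,196],[405,206]],[539.5,105.6,0]),("long",[[198,330],[428,343]],[453.5,112.8,0])):
  X=f(ends,36);L=np.linalg.norm(X[0]-X[1]);mid=X[1]+(X[0]-X[1])/L*(45 if n=="short" else 65)
  mid2=X[0]-(X[0]-X[1])/L*(58 if n=="short" else 78)
  print(n,X.round(1).tolist(),"L",L.round(1),"along",((mid-c)@u).round(1),((mid2-c)@u).round(1),"across",((mid-c)@v).round(1))
print("nut c",f([[107,190]],40).round(1),"pad ~551,251.5"); print("ring c",f([[99,323]],34).round(1),"pad ~465.5,258.5")
print("plates short",f([[293,170],[385,173]],39).round(1).tolist(),"long",f([[260,299],[407,308]],39).round(1).tolist())
print("stud",f([[700,2],[643,192]],12).round(1).mean(0),"start 611.7,-116.5; sq",f([[684,298],[730,352],[676,399],[629,346]],24).mean(0).round(1),"start 440.7,-112.1")
```

```text
short [[545.8, 169.0, 36.0], [536.7, 63.0, 36.0]] L 106.5 along 2.3 5.7 across 0.8
long [[460.5, 195.8, 36.0], [448.4, 49.9, 36.0]] L 146.4 along 1.9 5.3 across 0.1
nut c [[551.2 253.6  40. ]] pad ~551,251.5
ring c [[466.6 259.3  34. ]] pad ~465.5,258.5
plates short [[561.4, 134.5, 39.0], [558.0, 75.3, 39.0]] long [[479.0, 155.9, 39.0], [470.8, 62.7, 39.0]]
stud [ 609.85 -116.15   12.  ] start 611.7,-116.5; sq [ 440.8 -112.2   24. ] start 440.7,-112.1
```

```bash
python3 -c "
from station import ctrl
print(ctrl.close_job())"
```

```text
the job is handed in; nothing more can be done
None
```

I made up the kit and handed it in at about 43.6 s. The long and short bolts lie in their cradles, the hex nut is over its post on the hex pad, and the ring is over its post on the round pad.

**Last checks:**
- **Bolts:** mid-shank is about 2 to 6 mm off centre along the cradle and under 1 mm across, measured from the top camera. Allowed are 15 and 8 mm.
- **Nut and ring:** each sits within about 3 mm of its pad centre. When I lowered them, both touched down about 16 mm above their pick height, which matches the pad tops.
- **Stud and square nut:** they are within 2 mm of where they started.
- **Resting state:** the side view shows all four parts resting in place. The arm was clear when I handed in.

**What disagreed:**
- **Fingertips:** they sat about 37 mm higher than the stated tool frame implies, about 23 mm behind the reported TCP instead of 14 mm ahead of it. My first try at the ring closed on air without touching anything. I measured the tips with two cameras and corrected every later height.
- **Cameras:** the wrist and top cameras differed by about 2 mm. The wrist view put the short bolt about 4 mm off centre along its cradle and the long bolt about 2 mm, both within tolerance.

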